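# Draw the slide plate out from under the tip boxes

### The job

The aluminium slide plate has been left lying under the stack of two tip boxes, with only its end showing under the lip of the low aluminium guard. Draw it out forwards under the guard while the guard holds the boxes back, gently enough that the stack settles upright on the worktop behind the guard, never touching or lifting the boxes and keeping one box squarely on the other. Then lay the plate flat and wholly on the grey ribbed drying mat, and leave the tube rack, beaker and bottle where they stand.

Things in the scene. Friction and masses are not known exactly. Their poses are not given: they have to be found in the camera images.
- stop_bar: Fixed smooth aluminium guard, 130 mm long, 10 mm thick (x = -5 to +5 mm), 56 mm high, a 25 mm low foot at each end. Origin: on the worktop under its centre. x: to the stack (-x side faces the robot, yaw within 0.25 rad), y: along it, z: up. From its top a 4 mm lip juts out over the plate's end to x = -20 mm, 52 mm over the worktop. The plate lies in a slot under it, 15 mm high, 80 mm wide (y +-40 mm).
- slide_plate: Flat aluminium plate 165 (x) x 56 (y) x 10 mm, 0.25 kg. Origin: centre of its underside. Lies on the worktop in the slot, x along the guard's x, its -x end showing 19 to 25 mm in front of it; pinch it across y. The lip overhangs that end: come in under it with the gripper leant back to the robot by 0.4 to 0.55 rad. Boxes ride along up to 6 mm, then meet the guard; drawn 145 mm, it is clear.
- plate_front_left (a point): Corner of the plate's underside, at plate x = -82.5, y = +28 mm (the end that shows).
- plate_front_right (a point): Corner of the plate's underside, at plate x = -82.5, y = -28 mm (the end that shows).
- plate_rear_left (a point): Corner of the plate's underside, at plate x = +82.5, y = +28 mm (the end under the stack).
- plate_rear_right (a point): Corner of the plate's underside, at plate x = +82.5, y = -28 mm (the end under the stack).
- lower_box: Lower of two alike plain whitish closed tip boxes, 121 mm (its y) x 83 mm (its x) x 72 mm high, about 0.2 kg; it stands on the plate behind the guard with its long side along the plate. Origin: centre of its underside; z up.
- upper_box: Upper tip box, alike, standing on the lower one. Origin: centre of its underside, 72 mm above that of the lower box; z up.
- mat: Grey ribbed silicone drying mat fixed on the worktop to the left or right of the guard, 230 mm long (x) x 130 mm wide (y) x 4 mm thick. Origin: centre of its underside; z up. Its long side points roughly away from the robot.
- tube_rack: Bystander: rack with capped tubes, 70 x 200 mm (x, y), 106 mm high, on the other side of the guard from the mat. Origin: centre of its underside.
- beaker: Bystander: empty glass beaker, 74 mm wide, 80 mm high, behind the stack. Origin: centre of its underside.
- reagent_bottle: Bystander: capped bottle, 72 mm wide, 139 mm high, behind the stack. Origin: centre of its underside.
Things that resemble listed ones, but are neither listed nor needed, are in the scene too. What is shaped like the lower_box but turquoise is not meant.

How it is judged (in metres and radians):
On the way:
1. the plate is drawn clear, in front of the guard, low over the worktop, with the stack standing behind the guard (x of each of plate_rear_left, plate_rear_right in the frame of stop_bar below 0 m and height (world z) of slide_plate below 0.04 m and angle between each of lower_box, upper_box's own z axis and vertical below 0.06 rad and horizontal distance between upper_box and lower_box below 0.02 m and z of upper_box in the frame of lower_box above 0.066 m and height (world z) of lower_box below 0.005 m and distance of lower_box from where it was at the start of the episode below 0.04 m and linear speed of each of lower_box, upper_box below 0.02 m/s), for 0.1 s.
At the end, for the whole second after the job is handed in: The plate lies flat and at rest on the mat, all four corners within its outline (2 mm allowed); both boxes stand upright and at rest (tilt under 0.06 rad), the lower on the worktop within 40 mm of where it began, the upper on it and offset by less than 20 mm (x of plate_front_left in the frame of mat between -0.117 and 0.117 m and y of plate_front_left in the frame of mat between -0.067 and 0.067 m and z of each of plate_front_left, plate_front_right, plate_rear_left, plate_rear_right in the frame of mat below 0.009 m and x of plate_front_right in the frame of mat between -0.117 and 0.117 m and y of plate_front_right in the frame of mat between -0.067 and 0.067 m and x of plate_rear_left in the frame of mat between -0.117 and 0.117 m and y of plate_rear_left in the frame of mat between -0.067 and 0.067 m and x of plate_rear_right in the frame of mat between -0.117 and 0.117 m and y of plate_rear_right in the frame of mat between -0.067 and 0.067 m and angle between slide_plate's own z axis and vertical below 0.05 rad and linear speed of each of slide_plate, lower_box, upper_box below 0.02 m/s and angle between each of lower_box, upper_box's own z axis and vertical below 0.06 rad and horizontal distance between upper_box and lower_box below 0.02 m and z of upper_box in the frame of lower_box above 0.066 m and height (world z) of lower_box below 0.005 m and distance of lower_box from where it was at the start of the episode below 0.04 m); the robot touches nothing.
It fails at once if a box of the stack tips by more than 0.35 rad (angle between any of lower_box, upper_box's own z axis and vertical above 0.35 rad).
It fails at once if a box of the stack is lifted (lower box more than 25 mm over the worktop, upper box more than 20 mm over its seat) (height (world z) of lower_box above 0.025 m or height (world z) of upper_box above 0.102 m).
It fails at once if the robot touches a box of the stack (over 2 N) (contact force between any of the fingers, the arm and lower_box above 2 N or contact force between any of the fingers, the arm and upper_box above 2 N).
It fails at once if the upper box slides more than 30 mm off the lower (horizontal distance between upper_box and lower_box above 0.03 m).
It fails at once if a bystander is moved more than 20 mm (distance of any of tube_rack, beaker, reagent_bottle from where it was at the start of the episode above 0.02 m).
It also fails if it takes over 69 s, if anything falls off the work surface, if the arm or the gripper's body presses on something with over 40 N, if the wrist force passes 120 N, or if a joint passes its speed limit or range.

### The arm

A 6-joint arm with a two-finger parallel gripper is mounted at the origin on a cart in front of the work surface, level with it; the furniture and walls round the work are solid. World frame = base frame: x ahead of the robot, y to its left, z up, the work surface at z = 0. Lengths are in m, angles in degrees, forces in N, time in s.
With the tool pointing down it reaches from about 0.275 to 0.725 m from the base axis. Payload 15.9 kg.
Tool frame: the origin (TCP) lies at the centre of the arm's flange, where the gripper is bolted on; the fingertips stand 173 mm ahead of it and the grasp point (between the pads) lies 155 mm ahead of it; x points along the fingers, y is the direction in which the jaws open and shut, and the axes are right-handed (so a half turn about x gives the same grasp; the last joint's range is limited). The gripper opens to 85 mm and grips with 20 to 120 N. Pads are 22 mm wide; open, the fingers measure 114 mm over their backs; the gripper's body (76 mm by 85 mm) begins 54 mm behind the grasp point. The pads swing forward as they close: fully open they stand 13 mm farther back than shut.
Start: joints at [-76.49, 12.198, -1.971, 75.831, 0, 90], TCP at [0.117, -0.486, 0.405] pointing down, gripper open.
Joint ranges: [-170.91, 170.91], [-42.67, 98.43], [-65.05, 77.54], [-120.47, 116.71], [-90, 82.35], [-180, 180]. Speed limits (degrees/s): [108.29, 108.29, 136.94, 147.25, 180, 180].

### API

Orientations are given as a 3x3 rotation matrix whose columns are the frame's x, y, z axes.
In Python, from plant import * gives the robot as it stands. The module is installed in compiled form; this text tells all that it offers.
- The arm moves only by the tool step_arm, never from a script. Its argument "targets" is a list of rows, each a list of 3 entries, a list of its own where there are three numbers: the closure, from 0 (fully open) to 1 (shut), then the shift along the tool's x, y, z in m, then the turn about the tool's x in degrees. A call has 1 to 20 rows; each row shifts and turns the commanded pose from where the row before left it, along the tool's axes as they then stand; what a row does not reach is not made up. A row lasts 1/8 s, in which the tool goes at most 62.5 mm and 10.7 degrees, less where a joint would pass 70% of its speed; a pose out of reach is approached as far as the arm can. A call is refused whole if a number of a shift passes 0.0625 or a number of a turn 10.7, either way. A call with a gripper value outside its range is refused whole. The fingers move at their own pace and stop on an object; "grip_force" is the grip in N (left out, the last holds). Time passes only in rows, so rows that do not move let the fingers close. It gives the time, the measured TCP pose, the force and the opening at its end, in the units of the state.
- get_state(): the state, without advancing time (a new reading comes with each control period).
- grab_frame(name): name is "scene" or "side" or "wrist"; returns a dict with "frame" (480x640x3 uint8, blue, green, red), "range_z" (480x640 float32, m along the optical axis (not along the pixel's ray), 0 where there is no reading), "mtx" (3x3 intrinsics, pixels), "rvec" (rotation vector, rad) and "tvec" (3), from world to camera coordinates, as OpenCV has them. Camera axes: x right, y down, z forward; pixel columns grow to the right and rows downward; lengths in m; the calibration is good to about 2 mm. A picture is of the moment at which its call begins.
- sign_off(): hands the job in, once; it reports no verdict.
The state is a dict: "t": time; "joints": joint angles; "qvel": joint speeds; "joint_efforts": joint torques, N m; "eef_pos": TCP position; "orientation": TCP orientation; "contact_force": force on the tool from outside, world axes, zero at the start; "ft_torque": the same for the moment, N m; "width": finger opening in m.
Only numpy, scipy, OpenCV 4.12 (cv2) and the standard library are available. Lean on these libraries where they do the work, as an engineer would, in place of code of your own. Each camera call takes 0.05 s, during which the arm holds its last target.

## Working session

There is one attempt and no reset: what is moved stays moved. The work goes in short steps, Python scripts to look and compute and a tool call to move; the robot and the scene stay as the last step left them, time stands still between calls to the robot, and variables do not carry over. Pictures are saved under pics/ and viewed, and the job is handed in when it is done.

Besides the shell and the picture viewer there is one more tool, called as name(argument=value, ...) on one line, values as JSON. step_arm: Moves the arm, as the interface text tells. Its arguments: {"type":"object","properties":{"targets":{"type":"array"},"grip_force":{"type":"number"}},"required":["targets"]}

```bash
mkdir -p pics; cat > h.py <<'E'
from plant import *
import numpy as np, cv2, pickle
def snap(n,f):
    d=grab_frame(n); cv2.imwrite(f'pics/{f}.png',d['frame']); pickle.dump(d,open(f'{f}.pkl','wb')); return d
def load(f): return pickle.load(open(f'{f}.pkl','rb'))
def pts(d):
    z=d['range_z']; K=d['mtx']; v,u=np.mgrid[0:480,0:640]
    P=np.stack([(u-K[0,2])/K[0,0]*z,(v-K[1,2])/K[1,1]*z,z],-1)
    R=cv2.Rodrigues(np.array(d['rvec'],float))[0]
    W=(P-np.array(d['tvec']).ravel())@R
    W[z==0]=np.nan
    return W
def ray(d,u,v,h):
    K=d['mtx'];R=cv2.Rodrigues(np.array(d['rvec'],float))[0];t=np.array(d['tvec']).ravel()
    c=-R.T@t; r=R.T@np.linalg.inv(K)@np.array([u,v,1.]); return c+r*(h-c[2])/r[2]
def cam(d):
    R=cv2.Rodrigues(np.array(d['rvec'],float))[0];t=np.array(d['tvec']).ravel(); return -R.T@t,R
E
python3 - <<'E'
from h import *
for n in ('scene','side','wrist'):
    d=snap(n,n+'0'); print(n,cam(d)[0],cam(d)[1][2],d['mtx'][0])
print(get_state())
E
```

```text
scene [0.10911954 0.54690236 0.89176588] [ 0.46798213 -0.48442119 -0.7391406 ] [491.78909849   0.         320.48500599]
side [0.05252038 0.54459787 1.31712207] [ 0.39294317 -0.3475307  -0.85136248] [618.2677504    0.         307.16328049]
wrist [ 0.19069294 -0.46857532  0.3735041 ] [-0.28476572 -0.06840451 -0.95615339] [384.38452999   0.         320.33978945]
{'t': 0.15, 'joints': array([-7.64899266e+01,  1.22160700e+01, -1.99716377e+00,  7.58322856e+01,
        1.05787092e-03,  8.99998814e+01]), 'qvel': array([ 0.04535793,  0.00313255,  0.13600091,  0.00194319, -0.01463887,
        0.01160553]), 'joint_efforts': array([-3.07876799e-03, -6.86405039e+01,  4.87247586e+01,  1.31128720e-02,
       -2.42850556e-04, -2.27515397e-05]), 'eef_pos': array([ 0.11678409, -0.48605303,  0.404369  ]), 'orientation': array([[-1.67646956e-04,  2.33618257e-01, -9.72328382e-01],
       [ 7.76792079e-04, -9.72328072e-01, -2.33618316e-01],
       [-9.99999684e-01, -7.94462385e-04, -1.84649696e-05]]), 'contact_force': array([-0.38580995,  0.3208599 ,  1.30314942]), 'ft_torque': array([ 0.03044202, -0.01315548, -0.01858398]), 'width': 0.085403367897708}
```

View pics/scene0.png

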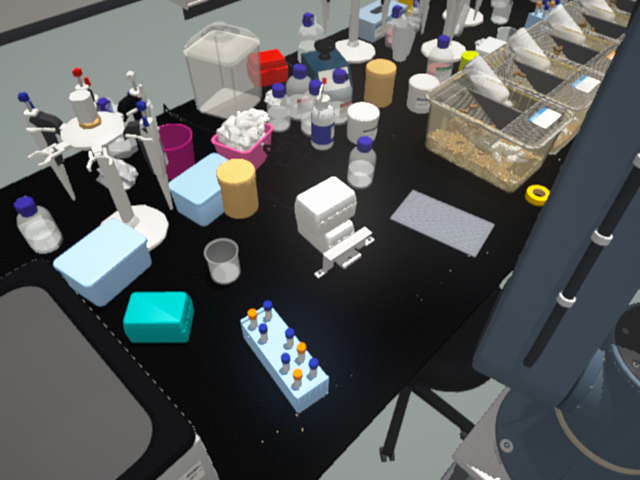

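View pics/side0.png

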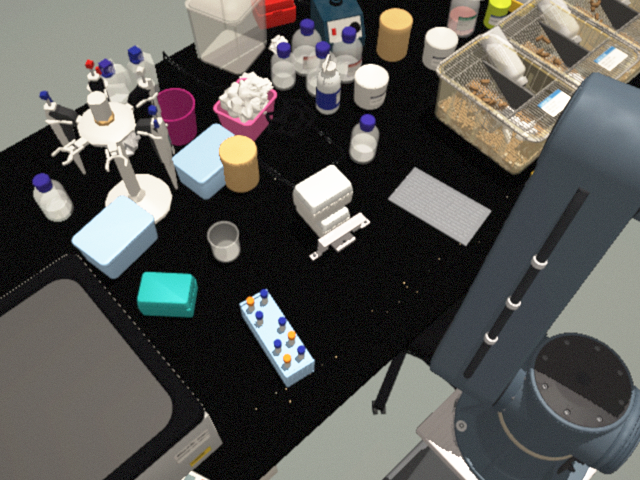

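View pics/wrist0.png

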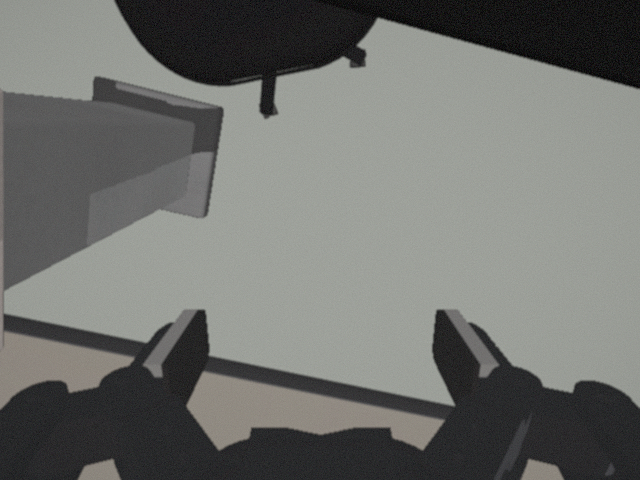

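The scene and side views show the stack at about (325,212), the guard at (345,252), the mat at (442,222) on the robot's right, the rack at (285,355), the beaker at (222,262) and the bottle at (362,165). Next I'll measure them from the depth image.

```bash
python3 - <<'E'
from h import *
for n in ('scene0','side0'):
    d=load(n);W=pts(d);hsv=cv2.cvtColor(d['frame'],cv2.COLOR_BGR2HSV)
    c=d['frame'][150:300,260:400] if n=='scene0' else d['frame'][150:280,270:390]
    cv2.imwrite(f'pics/{n}z.png',cv2.resize(c,None,fx=4 if n[1]=='c' else 4,fy=4,interpolation=cv2.INTER_CUBIC))
    for h in (0.0,):
        v,u=np.mgrid[0:480,0:640]
        roi=(u>250)&(u<510)&(v>150)&(v<300)
        print(n)
        # bright
        br=d['frame'].max(2)>100
        for lo,hi,nm in ((.135,.16,'boxtop'),(.05,.062,'lip'),(.002,.018,'low'),(-.004,.004,'tbl')):
            m=roi&(W[...,2]>lo)&(W[...,2]<hi)&br
            if nm=='boxtop' or nm=='lip': m&=u<380
            if nm=='low': 
                mm=m&(u>390)
                p=W[mm]; print('mat z',np.median(p[:,2])); r=cv2.minAreaRect(p[:,:2].astype(np.float32)*1000);print('mat',r)
                m&=u<380
            if m.sum()<10: continue
            p=W[m]; r=cv2.minAreaRect(p[:,:2].astype(np.float32)*1000)
            print(nm,m.sum(),np.median(p[:,2]),r)
E
```

```text
scene0
boxtop 1534 0.15188038596745967 ((659.867919921875, -37.11137771606445), (119.08599090576172, 81.31672668457031), 84.09951782226562)
lip 800 0.05484559566437183 ((752.901123046875, -58.241058349609375), (356.3814392089844, 333.0592346191406), 31.480531692504883)
mat z 0.0038406268343423315
mat ((520.8944091796875, -383.8865966796875), (237.39830017089844, 332.2994384765625), 15.443886756896973)
low 614 0.009056130921936734 ((758.3580322265625, -60.532806396484375), (380.5307922363281, 348.7181091308594), 24.42314338684082)
tbl 2600 0.0023832121950525427 ((624.2702026367188, -220.47271728515625), (659.6327514648438, 433.2352600097656), 55.44282913208008)
side0
boxtop 1587 0.15400977800018464 ((657.7669677734375, -39.21299362182617), (120.52143096923828, 81.48356628417969), 84.34759521484375)
lip 634 0.0570048360581171 ((643.0554809570312, -11.076553344726562), (314.7073974609375, 413.8805847167969), 52.722225189208984)
mat z 0.006279612349741694
mat ((491.86126708984375, -286.1319580078125), (231.33506774902344, 467.4056701660156), 9.631896018981934)
low 506 0.010019927427632754 ((663.2994384765625, -28.890243530273438), (323.28125, 400.9056396484375), 53.30021286010742)
tbl 1215 0.0024550518721487996 ((555.5565185546875, -160.74343872070312), (689.0012817382812, 381.7649230957031), 53.49238967895508)
```

```bash
python3 - <<'E'
from h import *
d=load('side0');W=pts(d);v,u=np.mgrid[0:480,0:640]
print(np.nanmedian(W[(u>380)&(u<400)&(v>240)&(v<280)],0))
for q in ((330,185),(340,230),(340,237),(345,190),(440,205),(225,235),(275,335),(363,130)): print(q,W[q[1],q[0]].round(4))
E
```

```text
[ 0.46402983 -0.08750778  0.00186437]
(330, 185) [ 0.6456 -0.0506  0.1579]
(340, 230) [ 0.5831 -0.0296  0.0586]
(340, 237) [ 0.5894 -0.0385  0.0085]
(345, 190) [ 0.6198 -0.0749  0.1425]
(440, 205) [ 0.4915 -0.2985  0.0022]
(225, 235) [0.7729 0.1754 0.0263]
(275, 335) [0.4785 0.2609 0.0678]
(363, 130) [ 0.7387 -0.2524  0.1142]
```

View pics/scene0z.png

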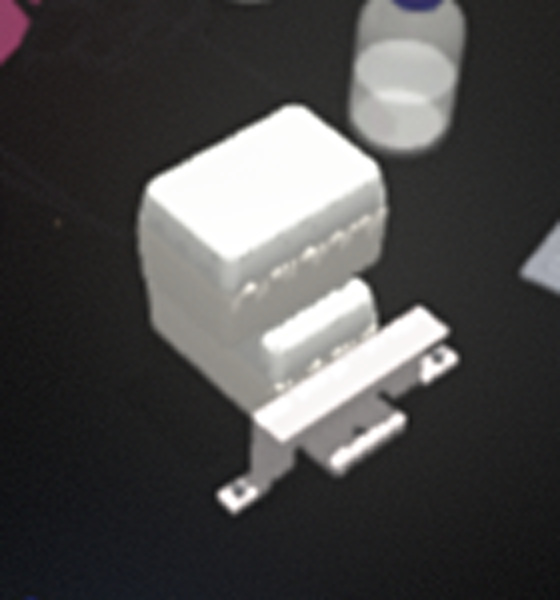

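View pics/side0z.png

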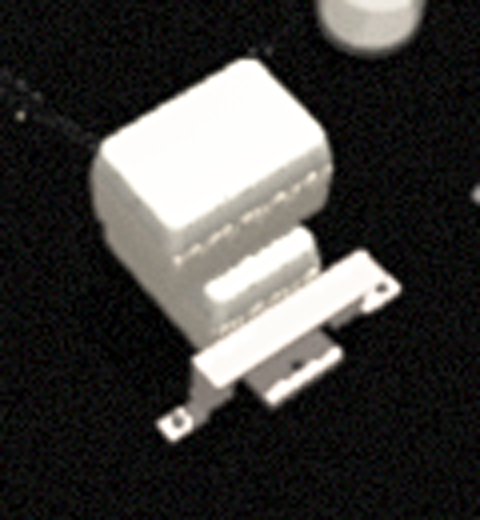

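```bash
python3 - <<'E'
from h import *
d=load('scene0');W=pts(d)
def rp(n,off,L,h):
    d=load(n)
    return np.array([ray(d,off[0]+(a+.5)/4-.5,off[1]+(b+.5)/4-.5,h)[:2] for a,b in L])
for n,off,L,P in (('scene0',(260,150),[(253,413),(283,440),(450,330),(422,306)],[(332,462),(402,410)]),
              ('side0',(270,150),[(194,353),(216,385),(400,288),(367,250)],[(270,392),(338,345)])):
    g=rp(n,off,L,.056); print(n,'lip',g.round(4).tolist(),'c',g.mean(0),'dir left',(g[0]-g[3]),(g[1]-g[2]),[np.degrees(np.arctan2(*(-(g[i]-g[j]))[[0,1]]*[1,-1])) for i,j in((0,3),(1,2))])
    print('plate top front',rp(n,off,P,.010).round(4).tolist())
# profile along plate
for n in('scene0','side0'):
    W=pts(load(n))
    a=np.radians(-5.5)
    for y0 in (-.045,-.03):
        m=(abs(W[...,1]-y0)<.004)&(W[...,0]>.5)&(W[...,0]<.75)&(W[...,2]>.004)
        p=W[m]; p=p[np.argsort(p[:,0])]; print(n,y0); print(p[::max(1,len(p)//40),::2].round(3).tolist())
E
```

```text
scene0 lip [[0.6023, 0.028], [0.5768, 0.0303], [0.5659, -0.0985], [0.5901, -0.1015]] c [ 0.58377848 -0.03544831] dir left [0.01215798 0.12956173] [0.01093583 0.12882465] [np.float64(-5.360896024187724), np.float64(-4.8521622456693745)]
plate top front [[0.5711, -0.0063], [0.5689, -0.0646]]
side0 lip [[0.6027, 0.0232], [0.5778, 0.0283], [0.554, -0.1006], [0.587, -0.1049]] c [ 0.58035951 -0.03850222] dir left [0.01576288 0.12810579] [0.0237739  0.12888755] [np.float64(-7.014744318952624), np.float64(-10.450999269686312)]
plate top front [[0.5714, -0.0119], [0.568, -0.0662]]
scene0 -0.045
[[0.564, 0.005], [0.568, 0.005], [0.571, 0.01], [0.573, 0.057], [0.576, 0.054], [0.58, 0.056], [0.583, 0.054], [0.586, 0.006], [0.587, 0.007], [0.589, 0.011], [0.591, 0.057], [0.599, 0.051], [0.602, 0.064], [0.603, 0.054], [0.604, 0.049], [0.605, 0.065], [0.606, 0.074], [0.609, 0.082], [0.615, 0.081], [0.619, 0.135], [0.62, 0.104], [0.62, 0.103], [0.621, 0.122], [0.621, 0.109], [0.621, 0.123], [0.622, 0.103], [0.622, 0.098], [0.623, 0.14], [0.623, 0.091], [0.624, 0.141], [0.629, 0.15], [0.632, 0.154], 
[... 1635 characters left out ...]
], [0.535, 0.004], [0.563, 0.013], [0.567, 0.006], [0.571, 0.061], [0.573, 0.01], [0.576, 0.012], [0.578, 0.013], [0.581, 0.013], [0.584, 0.055], [0.587, 0.009], [0.588, 0.012], [0.593, 0.056], [0.599, 0.08], [0.601, 0.078], [0.602, 0.063], [0.603, 0.065], [0.605, 0.063], [0.608, 0.079], [0.612, 0.084], [0.617, 0.081], [0.618, 0.114], [0.619, 0.085], [0.62, 0.097], [0.62, 0.103], [0.621, 0.09], [0.621, 0.145], [0.622, 0.081], [0.622, 0.127], [0.623, 0.145], [0.627, 0.157], [0.631, 0.155], [0.636, 0.161], [0.638, 0.156], [0.643, 0.159], [0.647, 0.156], [0.655, 0.152], [0.66, 0.152], [0.665, 0.152], [0.668, 0.157], [0.674, 0.154], [0.682, 0.151], [0.684, 0.157], [0.691, 0.151], [0.696, 0.154]]
```

```bash
python3 - <<'E'
from h import *
for n in('scene0','side0'):
    d=load(n);W=pts(d).reshape(-1,3);W=W[~np.isnan(W[:,0])]
    W=W[(W[:,0]>.5)&(W[:,0]<.75)&(W[:,1]<.06)&(W[:,1]>-.14)]
    def fit(m,ax,nm):
        p=W[m]
        if len(p)<15: print(nm,len(p));return
        i=1-ax
        x=p[:,i];y=p[:,ax]
        for _ in range(4):
            c=np.polyfit(x,y,1);r=abs(y-np.polyval(c,x));k=r<max(.002,2*r.std());x,y=x[k],y[k]
        print(n,nm,len(x),'slope deg',np.degrees(np.arctan(c[0])).round(2),'at y=-.037/x=.65:',np.polyval(c,[-.037,.65][ax]).round(4) , 'range',x.min().round(3),x.max().round(3))
    z=W[:,2];X=W[:,0];Y=W[:,1]
    fit((z>.1)&(z<.14)&(X<.635)&(Y<.01)&(Y>-.09),0,'up front')
    fit((z>.06)&(z<.077)&(X<.613)&(X>.597)&(Y<.01)&(Y>-.09),0,'lo front')
    fit((z>.1)&(z<.14)&(Y>.0)&(X>.635),1,'up left')
    fit((z>.02)&(z<.075)&(Y>.0)&(X>.615),1,'lo left')
    for lo,hi in((.1,.14),(.02,.075)):
        p=W[(z>lo)&(z<hi)&(Y>.01)&(X>.61)]; 
        if len(p): print(lo,p[:,:2].max(0),p[:,:2].min(0))
    p=W[(z>.14)&(X>.6)]; print('top',cv2.minAreaRect((p[:,:2]*1000).astype(np.float32)))
    p=W[(z>.078)&(z<.086)&(X>.6)]; print('ledge',cv2.minAreaRect((p[:,:2]*1000).astype(np.float32)))
    # mat
    hsv=cv2.cvtColor(d['frame'],cv2.COLOR_BGR2HSV);m=((d['frame'].max(2)>90)&(d['frame'].max(2)<235)).astype(np.uint8)
    cs,_=cv2.findContours(cv2.morphologyEx(m,cv2.MORPH_CLOSE,np.ones((3,3))),0,2)
    c=[c for c in cs if cv2.pointPolygonTest(c,(442.,215.),False)>=0][0]
    q=np.array([ray(d,*x[0],.004)[:2]*1000 for x in c],np.float32);r=cv2.minAreaRect(q);print('mat',r,cv2.boxPoints(r).round().tolist())
E
```

```text
scene0 up front 376 slope deg 5.24 at y=-.037/x=.65: 0.6215 range -0.09 0.01
scene0 lo front 121 slope deg 6.07 at y=-.037/x=.65: 0.6045 range -0.071 0.004
scene0 up left 230 slope deg -5.86 at y=-.037/x=.65: 0.0219 range 0.635 0.708
scene0 lo left 171 slope deg -4.26 at y=-.037/x=.65: 0.0021 range 0.615 0.685
0.1 [0.70840625 0.02582646] [0.62367914 0.01017715]
top ((659.8151245117188, -37.62152099609375), (118.0602798461914, 81.31668853759766), 84.09956359863281)
ledge ((636.1747436523438, -15.700836181640625), (123.00863647460938, 55.8017692565918), 50.256229400634766)
mat ((495.25048828125, -290.38922119140625), (231.4777374267578, 138.64309692382812), 10.812788963317871) [[369.0, -244.0], [395.0, -380.0], [622.0, -337.0], [596.0, -201.0]]
side0 up front 269 slope deg 5.3 at y=-.037/x=.65: 0.6192 range -0.09 0.01
side0 lo front 76 slope deg 5.65 at y=-.037/x=.65: 0.6021 range -0.075 0.002
side0 up left 149 slope deg -5.87 at y=-.037/x=.65: 0.0193 range 0.636 0.703
side0 lo left 57 slope deg -2.7 at y=-.037/x=.65: 0.0002 range 0.615 0.649
0.1 [0.70325205 0.02444151] [0.62142033 0.01027096]
top ((657.7186279296875, -39.17759704589844), (120.40204620361328, 81.38680267333984), 84.03822326660156)
ledge ((632.9246826171875, -17.296356201171875), (127.95702362060547, 63.044132232666016), 51.415283203125)
mat ((493.7844543457031, -294.9912414550781), (231.77340698242188, 135.9700164794922), 10.852433204650879) [[367.0, -250.0], [393.0, -384.0], [620.0, -340.0], [595.0, -206.0]]
```

The lower box lies lengthwise (121 mm along the plate) and the upper box is crossed at 90° to it. Their centres agree to about 2 mm at (0.662, -0.039). Guard yaw is about -5.3°. The moves only turn about the tool's x axis, so I'll test whether the lean can be had at the edge of reach. First I'll go over the work.

```bash
cat >> h.py <<'E'
def plan(dst,n,s=None):
    s=s or get_state(); R=s['orientation']; d=R.T@(np.array(dst)-s['eef_pos'])
    print('pos',s['eef_pos'].round(4),'t',s['t'],'tool delta',d.round(4),'per row',(d/n).round(4))
E
python3 - <<'E'
from h import *
s=get_state();a=np.radians(18.8);c,q=np.cos(a),np.sin(a)
s['orientation']=s['orientation']@np.array([[1,0,0],[0,c,-q],[0,q,c]]);print(s['orientation'].round(3))
plan([.42,-.02,.42],14,s)
for n in ('scene0',):
    W=pts(load(n)).reshape(-1,3)
    for y in np.arange(-.6,.3,.1):
        m=(abs(W[:,1]-y)<.05)&(W[:,0]<1.2)&(W[:,0]>.3);
        print(round(y,1),[(round(x,1),round(float(np.nanmax(W[m&(abs(W[:,0]-x)<.05),2],initial=-1)),2)) for x in np.arange(.4,1.15,.1)])
E
```

```text
[[-0.    -0.092 -0.996]
 [ 0.001 -0.996  0.092]
 [-1.    -0.001  0.   ]]
pos [ 0.1168 -0.4861  0.4044] t 0.15 tool delta [-0.0153 -0.492  -0.259 ] per row [-0.0011 -0.0351 -0.0185]
-0.6 [(np.float64(0.4), 0.18), (np.float64(0.5), 0.18), (np.float64(0.6), 0.22), (np.float64(0.7), 0.25), (np.float64(0.8), 0.09), (np.float64(0.9), 0.12), (np.float64(1.0), 0.12), (np.float64(1.1), 0.15)]
-0.5 [(np.float64(0.4), 0.17), (np.float64(0.5), 0.17), (np.float64(0.6), 0.17), (np.float64(0.7), 0.17), (np.float64(0.8), 0.09), (np.float64(0.9), 0.09), (np.float64(1.0), 0.16), (np.float64(1.1), 0.15)]
-0.4 [(np.float64(0.4), 0.01), (np.float64(0.5), 0.01), (np.float64(0.6), 0.0), (np.float64(0.7), 0.01), (np.float64(0.8), 0.09), (np.float64(0.9), 0.09), (np.float64(1.0), 0.17), (np.float64(1.1), 0.16)]
-0.3 [(np.float64(0.4), 0.01), (np.float64(0.5), 0.01), (np.float64(0.6), 0.01), (np.float64(0.7), 0.14), (np.float64(0.8), 0.14), (np.float64(0.9), 0.2), (np.float64(1.0), 0.16), (np.float64(1.1), 0.14)]
-0.2 [(np.float64(0.4), 0.01), (np.float64(0.5), 0.01), (np.float64(0.6), 0.01), (np.float64(0.7)
[... 225 characters left out ...]
.8), 0.01), (np.float64(0.9), 0.07), (np.float64(1.0), 0.15), (np.float64(1.1), 0.15)]
-0.0 [(np.float64(0.4), 0.0), (np.float64(0.5), 0.01), (np.float64(0.6), 0.16), (np.float64(0.7), 0.16), (np.float64(0.8), 0.02), (np.float64(0.9), 0.13), (np.float64(1.0), 0.12), (np.float64(1.1), 0.11)]
0.1 [(np.float64(0.4), 0.01), (np.float64(0.5), 0.01), (np.float64(0.6), 0.01), (np.float64(0.7), 0.0), (np.float64(0.8), 0.01), (np.float64(0.9), 0.12), (np.float64(1.0), 0.37), (np.float64(1.1), 0.11)]
0.2 [(np.float64(0.4), 0.11), (np.float64(0.5), 0.11), (np.float64(0.6), 0.11), (np.float64(0.7), 0.08), (np.float64(0.8), 0.08), (np.float64(0.9), 0.38), (np.float64(1.0), 0.38), (np.float64(1.1), 0.38)]
```

step_arm(targets=[[0,[-0.015,0,0],9.4],[0,[0,0,0],9.4],[0,[0,-0.035,-0.018],0],[0,[0,-0.035,-0.018],0],[0,[0,-0.035,-0.018],0],[0,[0,-0.035,-0.018],0],[0,[0,-0.035,-0.018],0],[0,[0,-0.035,-0.018],0],[0,[0,-0.035,-0.018],0],[0,[0,-0.035,-0.018],0],[0,[0,-0.035,-0.018],0],[0,[0,-0.035,-0.018],0],[0,[0,-0.035,-0.018],0],[0,[0,-0.035,-0.018],0],[0,[0,-0.035,-0.018],0],[0,[0,-0.035,-0.018],0],[0,[0,0,0],0]])

```text
t: 2.28
eef_pos: [0.4128, -0.0315, 0.4193]
orientation: [[-0.0, -0.078, -0.997], [0.008, -0.997, 0.078], [-1.0, -0.008, 0.001]]
contact_force: [-0.8, -1.2, -0.4]
width: 0.0853
```

```bash
python3 - <<'E'
from h import *
d=snap('wrist','w1'); s=get_state(); print(s['joints'].round(2),s['eef_pos'],s['orientation'].round(4)); c,R=cam(d); print(c,R[2])
E
```

```text
[ -4.62   1.9  -11.7   76.45   0.46 179.94] [ 0.41216349 -0.03218776  0.41937375] [[-3.000e-04 -7.970e-02 -9.968e-01]
 [ 8.100e-03 -9.968e-01  7.970e-02]
 [-1.000e+00 -8.100e-03  9.000e-04]]
[ 0.48852598 -0.0369615   0.3884697 ] [-0.29186219  0.02974927 -0.95599762]
```

View pics/w1.png

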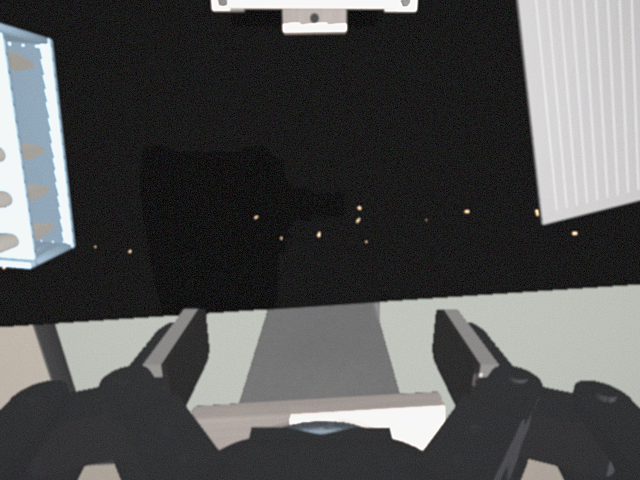

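The wrist view shows the plate's end below the lip at (282–347, 24–34) and the mat at top right. Joint 6 sits at its 180° limit, so I'll use the half-turned grasp.

step_arm(targets=[[0,[0,0,0],-10.55],[0,[0,0,0],-10.55],[0,[0,0,0],-10.55],[0,[0,0,0],-10.55],[0,[0,0,0],-10.55],[0,[0,0,0],-10.55],[0,[0,0,0],-10.55],[0,[0,0,0],-10.55],[0,[0,0,0],-10.55],[0,[0,0,0],-10.55],[0,[0,0,0],-10.55],[0,[0,0,0],-10.55],[0,[0,0,0],-10.55],[0,[0,0,0],-10.55],[0,[0,0,0],-10.55],[0,[0,0,0],-10.55],[0,[0,0,0],-10.55],[0,[0,0,0],0]])

```text
t: 4.58
eef_pos: [0.4115, -0.0332, 0.4197]
orientation: [[0.001, 0.095, 0.996], [0.008, 0.995, -0.095], [-1.0, 0.008, -0.0]]
contact_force: [-0.0, -0.2, -0.1]
width: 0.0852
```

```bash
python3 - <<'E'
from h import *
s=get_state(); print(s['joints'].round(2),s['eef_pos'],s['orientation'].round(4)); 
d=load('w1');W=pts(d)
for nm,L,h in (('plate top front',[(282,25),(347,25)],.01),('plate bottom front',[(283,34),(347,34)],0.),('lip front',[(211,11),(417,11)],.052),('lip front top',[(211,10),(417,10)],.056)):
    print(nm,[ray(d,*p,h)[:2].round(4).tolist() for p in L])
c=d['frame'][0:60,190:440];cv2.imwrite('pics/w1z.png',cv2.resize(c,None,fx=3,fy=3,interpolation=cv2.INTER_CUBIC))
plan([.72,-.06,.42],8)
E
```

```text
[ -4.78   1.8  -11.75  76.46   0.46   0.66] [ 0.41153068 -0.0332419   0.41973105] [[ 5.000e-04  9.470e-02  9.955e-01]
 [ 8.000e-03  9.955e-01 -9.470e-02]
 [-1.000e+00  8.000e-03 -2.000e-04]]
plate top front [[0.5742, -0.007], [0.5696, -0.0639]]
plate bottom front [[0.5691, -0.0064], [0.5645, -0.0642]]
lip front [[0.5786, 0.0435], [0.566, -0.1153]]
lip front top [[0.5782, 0.0424], [0.5658, -0.1144]]
pos [ 0.4115 -0.0332  0.4197] t 4.575 tool delta [-3.000e-04  2.600e-03  3.096e-01] per row [-0.      0.0003  0.0387]
```

View pics/w1z.png

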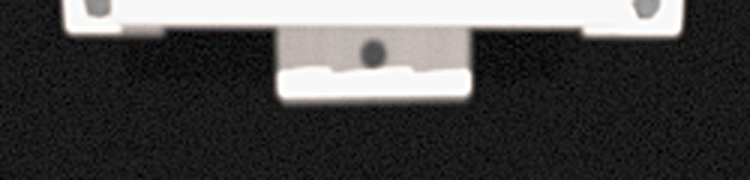

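step_arm(targets=[[0,[-0.01,0,0.05],0],[0,[-0.01,0,0.05],0],[0,[-0.01,0,0.05],0],[0,[0,0,0.05],0],[0,[0,0,0.05],0],[0,[0,0,0.05],0],[0,[0,0,0.05],0],[0,[0,0,0.05],0]])

```text
t: 5.58
eef_pos: [0.7121, -0.0619, 0.4657]
orientation: [[-0.035, 0.099, 0.995], [0.011, 0.995, -0.098], [-0.999, 0.008, -0.036]]
contact_force: [1.1, 0.1, 0.6]
width: 0.0851
```

```bash
python3 - <<'E'
from h import *
s=get_state(); print(s['joints'].round(2),s['eef_pos'],s['orientation'].round(4)); 
E
```

```text
[ -5.06  51.92  73.16 113.27   0.47   0.58] [ 0.71212576 -0.06188329  0.46568893] [[-0.0346  0.0986  0.9945]
 [ 0.0114  0.9951 -0.0983]
 [-0.9993  0.0079 -0.0355]]
```

step_arm(targets=[[0,[0,0,0.03],0],[0,[0,0,0.03],0],[0,[0,0,0.03],0],[0,[0,0,0.03],0]])

```text
t: 6.08
eef_pos: [0.7093, -0.0621, 0.4637]
orientation: [[-0.056, 0.094, 0.994], [0.014, 0.996, -0.093], [-0.998, 0.009, -0.057]]
contact_force: [-0.4, 0.1, 0.3]
width: 0.0854
```

```bash
python3 - <<'E'
from h import *
s=get_state(); print(s['joints'].round(2),s['eef_pos'],s['orientation'].round(4)); 
E
```

```text
[ -5.11  54.13  77.52 116.68   0.51   0.23] [ 0.70928828 -0.06214462  0.46369326] [[-0.0563  0.0935  0.994 ]
 [ 0.0139  0.9956 -0.0929]
 [-0.9983  0.0086 -0.0574]]
```

The solver trades lean for position at the joint limits (joints 3 and 4 are both pinned). Lifting while stretched should lean the tool outward.

step_arm(targets=[[0,[-0.04,0,0.03],0],[0,[-0.04,0,0.03],0],[0,[-0.04,0,0.03],0],[0,[-0.04,0,0.03],0]])

```text
t: 6.58
eef_pos: [0.6797, -0.0611, 0.5432]
orientation: [[0.057, 0.092, 0.994], [0.004, 0.996, -0.093], [-0.998, 0.009, 0.057]]
contact_force: [0.1, -0.3, -0.6]
width: 0.0853
```

```bash
python3 - <<'E'
from h import *
s=get_state(); print(s['joints'].round(2),s['eef_pos'],s['orientation'].round(4)); 
E
```

```text
[-5.2500e+00  4.7600e+01  7.7510e+01  1.1666e+02  5.4000e-01  8.0000e-02] [ 0.67969537 -0.06107117  0.54315661] [[ 0.0572  0.0922  0.9941]
 [ 0.0042  0.9957 -0.0926]
 [-0.9984  0.0095  0.0566]]
```

step_arm(targets=[[0,[-0.045,0,0.04],0],[0,[-0.045,0,0.04],0],[0,[-0.045,0,0.04],0],[0,[-0.045,0,0.04],0],[0,[-0.045,0,0.04],0],[0,[-0.045,0,0.04],0],[0,[-0.045,0,0.04],0]])

```text
t: 7.45
eef_pos: [0.6013, -0.0571, 0.6801]
orientation: [[0.265, 0.092, 0.96], [-0.014, 0.996, -0.091], [-0.964, 0.011, 0.265]]
contact_force: [-0.1, 0.2, -0.8]
width: 0.0857
```

```bash
python3 - <<'E'
from h import *
s=get_state(); print(s['joints'].round(2),s['eef_pos'],s['orientation'].round(4)); 
E
```

```text
[ -5.59  35.44  77.49 116.66   0.68  -0.14] [ 0.60130635 -0.05711615  0.68009962] [[ 0.2653  0.0919  0.9598]
 [-0.0139  0.9957 -0.0915]
 [-0.9641  0.0109  0.2654]]
```

step_arm(targets=[[0,[-0.045,0,0.04],0],[0,[-0.045,0,0.04],0],[0,[-0.045,0,0.04],0],[0,[-0.045,0,0.04],0],[0,[-0.045,0,0.04],0],[0,[0,0,0],0]])

```text
t: 8.2
eef_pos: [0.5275, -0.0523, 0.7675]
orientation: [[0.409, 0.092, 0.908], [-0.027, 0.996, -0.088], [-0.912, 0.012, 0.41]]
contact_force: [0.5, 0.5, -0.2]
width: 0.0857
```

```bash
python3 - <<'E'
from h import *
s=get_state(); print(s['joints'].round(2),s['eef_pos'],s['orientation'].round(4)); 
E
```

```text
[ -5.9   26.64  77.51 116.66   0.87  -0.31] [ 0.52747271 -0.05231796  0.7674896 ] [[ 0.4094  0.0917  0.9077]
 [-0.027   0.9957 -0.0884]
 [-0.9119  0.0117  0.4102]]
```

Lean is now 0.42 rad. I'll go down to a viewing pose in front of the plate.

```bash
python3 - <<'E'
from h import *
plan([.41,-.023,.22],18)
E
```

```text
pos [ 0.5275 -0.0523  0.7675] t 8.2 tool delta [ 0.4504  0.012  -0.3338] per row [ 0.025   0.0007 -0.0185]
```

step_arm(targets=[[0.2,[0.01,0,-0.02],0],[0.2,[0.025,0,-0.02],0],[0.2,[0.025,0,-0.02],0],[0.2,[0.025,0,-0.02],0]])

```text
t: 8.7
eef_pos: [0.506, -0.0493, 0.6848]
orientation: [[0.405, 0.092, 0.91], [-0.027, 0.996, -0.088], [-0.914, 0.012, 0.406]]
contact_force: [1.0, -0.6, 1.2]
width: 0.0684
```

```bash
python3 - <<'E'
from h import *
s=get_state(); print(s['joints'].round(2),s['orientation'].round(4)); plan([.41,-.023,.22],14)
E
```

```text
[-5.8   7.02 30.36 89.39  0.83 -0.22] [[ 0.4053  0.0916  0.9096]
 [-0.0265  0.9957 -0.0885]
 [-0.9138  0.0117  0.406 ]]
pos [ 0.506  -0.0493  0.6848] t 8.7 tool delta [ 0.3851  0.012  -0.2784] per row [ 0.0275  0.0009 -0.0199]
```

step_arm(targets=[[0.2,[0.0275,0.001,-0.02],0],[0.2,[0.0275,0.001,-0.02],0],[0.2,[0.0275,0.001,-0.02],0],[0.2,[0.0275,0.001,-0.02],0],[0.2,[0.0275,0.001,-0.02],0],[0.2,[0.0275,0.001,-0.02],0],[0.2,[0.0275,0.001,-0.02],0],[0.2,[0.0275,0.001,-0.02],0],[0.2,[0.0275,0.001,-0.02],0],[0.2,[0.0275,0.001,-0.02],0],[0.2,[0.0275,0.001,-0.02],0],[0.2,[0.0275,0.001,-0.02],0],[0.2,[0.0275,0.001,-0.02],0],[0.2,[0.0275,0,-0.02],0],[0.2,[0,0,0],0]])

```text
t: 10.58
eef_pos: [0.4073, -0.0218, 0.2187]
orientation: [[0.401, 0.092, 0.912], [-0.026, 0.996, -0.088], [-0.916, 0.011, 0.402]]
contact_force: [-0.1, 1.0, 0.2]
width: 0.0682
```

```bash
python3 - <<'E'
from h import *
d=snap('wrist','w2');s=get_state(); print(s['t'],s['joints'].round(2),s['eef_pos'].round(4),s['orientation'].round(4)); print(cam(d)[0],cam(d)[1])
E
```

```text
10.625 [ -2.95  -1.73 -50.32  17.55  -0.33   2.38] [ 0.4085 -0.0219  0.2205] [[ 0.4036  0.0916  0.9103]
 [-0.0265  0.9957 -0.0885]
 [-0.9145  0.0116  0.4043]]
[ 0.35311852 -0.01594554  0.16062253] [[ 0.0914159   0.9957585   0.01039902]
 [ 0.75490457 -0.07610705  0.65140372]
 [ 0.64943223 -0.05169839 -0.75866004]]
```

View pics/w2.png

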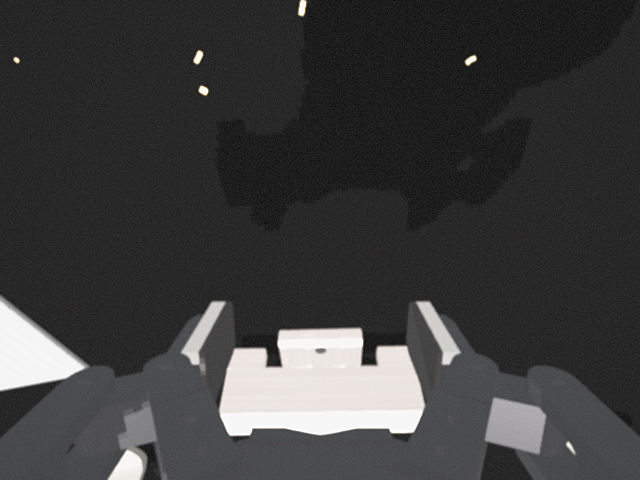

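```bash
python3 - <<'E'
from h import *
d=load('w2');c=d['frame'][310:450,210:440];cv2.imwrite('pics/w2z.png',cv2.resize(c,None,fx=3.4,fy=3.4,interpolation=cv2.INTER_CUBIC))
E
```

```text
(no output)
```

View pics/w2z.png

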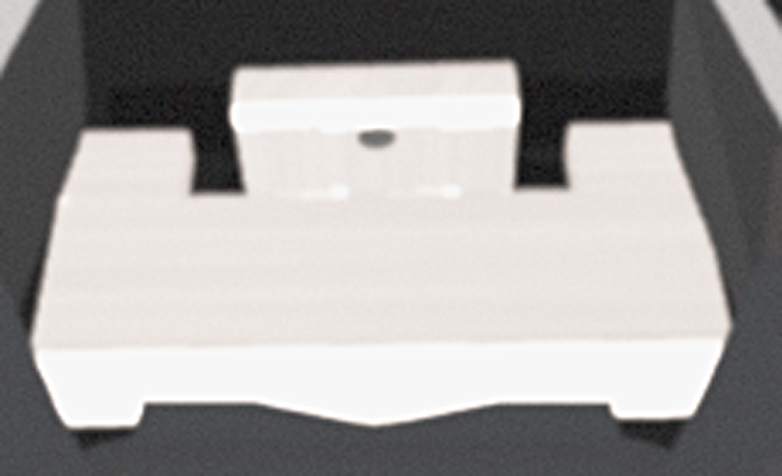

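```bash
python3 - <<'E'
from h import *
d=load('w2');W=pts(d)
for u in (235,300,320,340,380):
    print(u)
    for v in range(322,440,3): print(v,W[v,u].round(4),d['frame'][v,u].max(),end=' | ')
    print()
E
```

```text
235
322 [ 5.549e-01 -9.000e-02  3.000e-04] 44 | 325 [ 0.5593 -0.0912 -0.0006] 41 | 328 [ 0.5626 -0.092  -0.0007] 49 | 331 [ 5.654e-01 -9.260e-02 -3.000e-04] 51 | 334 [ 5.684e-01 -9.330e-02 -1.000e-04] 48 | 337 [ 5.719e-01 -9.410e-02 -2.000e-04] 54 | 340 [ 5.744e-01 -9.460e-02  5.000e-04] 44 | 343 [ 5.784e-01 -9.560e-02  2.000e-04] 53 | 346 [ 5.824e-01 -9.660e-02 -1.000e-04] 50 | 349 [ 0.5836 -0.0966  0.0016] 206 | 352 [ 0.5838 -0.0963  0.004 ] 235 | 355 [ 0.5846 -0.0962  0.0059] 237 | 358 [ 0.5843 -0.0957  0.0085] 236 | 361 [ 0.5832 -0.0949  0.0117] 237 | 364 [ 0.584  -0.0948  0.0135] 234 | 367 [ 0.5848 -0.0947  0.0153] 233 | 370 [ 0.5842 -0.0942  0.018 ] 236 | 373 [ 0.5833 -0.0935  0.0208] 235 | 376 [ 0.5845 -0.0935  0.0223] 234 | 379 [ 0.5835 -0.0928  0.0251] 237 | 382 [ 0.5844 -0.0928  0.0268] 237 | 385 [ 0.5835 -0.0921  0.0295] 236 | 388 [ 0.5845 -0.0921  0.031 ] 234 | 391 [ 0.5851 -0.092   0.0328] 236 | 394 [ 0.5843 -0.0914  0.0353] 234 | 397 [ 0.585  -0.0913  0.037 ] 238 | 400 [ 0.584  -0.0906  0.0396] 235 | 403 [ 0.585  -0.0906  0.041 ] 236 | 406 [ 0.583  -0.0897  0.044 ] 235 
[... 5571 characters left out ...]
.5917 0.0029 0.0308] 235 | 388 [0.5928 0.0027 0.0322] 233 | 391 [0.5925 0.0024 0.0345] 235 | 394 [0.5925 0.0021 0.0365] 236 | 397 [0.5925 0.0019 0.0385] 236 | 400 [0.591  0.0015 0.0412] 233 | 403 [0.5923 0.0014 0.0425] 234 | 406 [0.5923 0.0011 0.0445] 235 | 409 [ 5.777e-01 -2.000e-04  5.340e-02] 236 | 412 [ 5.765e-01 -5.000e-04  5.570e-02] 248 | 415 [ 5.801e-01 -4.000e-04  5.580e-02] 247 | 418 [ 5.848e-01 -4.000e-04  5.540e-02] 247 | 421 [ 5.88e-01 -4.00e-04  5.58e-02] 247 | 424 [ 5.927e-01 -3.000e-04  5.550e-02] 247 | 427 [ 0.441  -0.0103  0.1227] 255 | 430 [ 0.4409 -0.0104  0.1234] 72 | 433 [ 0.441  -0.0105  0.124 ] 78 | 436 [ 0.4398 -0.0106  0.1251] 80 | 439 [ 0.4385 -0.0108  0.1263] 82 |
```

```bash
python3 - <<'E'
from h import *
d=load('w2');W=pts(d);s=get_state();R=s['orientation'];T=(W-s['eef_pos'])@R
for v,us in ((304,(212,218,224,230,415,420,425)),(315,(205,212,220,226,230,415,420,428,434)),(340,(195,205,215,225,418,430,440,450)),(360,(190,205,220,420,440))):
    for u in us: print((u,v),T[v,u].round(4).tolist(),d['frame'][v,u].max(),end=' ')
    print()
m=(T[...,0]>.1)&(T[...,0]<.2)&(abs(T[...,1])<.08)&(abs(T[...,2])<.05)
p=T[m]; print(p.min(0),p.max(0))
for sg in(-1,1):
    q=p[(p[:,1]*sg>.02)]; i=np.argsort(-q[:,0])[:12]; print(q[i].round(4).tolist()); print(np.percentile(q,[1,99],axis=0).round(4))
E
```

```text
(212, 304) [0.1612, -0.0399, -0.0123] 207 (218, 304) [0.1607, -0.0375, -0.0125] 208 (224, 304) [0.1617, -0.0356, -0.012] 150 (230, 304) [0.1646, -0.0341, -0.0106] 71 (415, 304) [0.1609, 0.0348, -0.0125] 75 (420, 304) [0.1613, 0.0368, -0.0123] 212 (425, 304) [0.1621, 0.0388, -0.0119] 210 
(205, 315) [0.1527, -0.04, -0.0122] 204 (212, 315) [0.1532, -0.0378, -0.012] 210 (220, 315) [0.1529, -0.0349, -0.0121] 74 (226, 315) [0.1573, -0.034, -0.0098] 69 (230, 315) [0.1633, -0.0341, -0.0067] 71 (415, 315) [0.1576, 0.0342, -0.0098] 69 (420, 315) [nan, nan, nan] 71 (428, 315) [0.1536, 0.0377, -0.0119] 209 (434, 315) [0.1531, 0.0396, -0.0121] 209 
(195, 340) [0.1369, -0.0386, -0.012] 205 (205, 340) [0.1362, -0.0353, -0.0124] 120 (215, 340) [0.1423, -0.0341, -0.0087] 70 (225, 340) [0.1533, -0.0339, -0.0021] 70 (418, 340) [0.1527, 0.0347, -0.0025] 79 (430, 340) [0.1382, 0.0343, -0.0113] 70 (440, 340) [0.137, 0.0369, -0.012] 209 (450, 340) [0.1367, 0.0399, -0.0122] 211 
(190, 360) [0.1252, -0.0362, -0.0127] 167 (205, 360) [0.1318, -0.0343, -0.0083] 76 (220, 360) [0.1467, -0.0344, 0.0017] 70 (420, 
[... 205 characters left out ...]
1684, -0.0343, 0.0025], [0.1681, -0.0342, -0.0042], [0.1679, -0.0342, 0.0032], [0.1678, -0.0341, 0.0014], [0.1678, -0.0342, -0.0035], [0.1675, -0.0344, -0.0058], [0.1674, -0.0342, -0.008], [0.1674, -0.0342, -0.0015], [0.1673, -0.0341, -0.0089], [0.1673, -0.034, -0.0042]]
[[ 0.1003 -0.0656 -0.0183]
 [ 0.1632 -0.0251  0.0094]]
[[0.1692, 0.0346, 0.0016], [0.1685, 0.0344, -0.0049], [0.1684, 0.0346, -0.008], [0.1682, 0.0344, 0.0015], [0.1681, 0.0344, -0.0034], [0.168, 0.0348, -0.0095], [0.1679, 0.0344, 0.0035], [0.1679, 0.0344, -0.0027], [0.1677, 0.0347, 0.0075], [0.1677, 0.0342, -0.0045], [0.1676, 0.0343, -0.0041], [0.1676, 0.0343, -0.0033]]
[[ 0.1003  0.0255 -0.0183]
 [ 0.1634  0.0658  0.0094]]
```

At this range the depth is sharp. Plate front centre is (0.567, -0.034), guard front is x = 0.588, lip front is 0.5735 and yaw is -4.9°. The pads sit symmetric about the tool axis with their tips at 0.168. Now to approach.

```bash
python3 - <<'E'
from h import *
plan([.446,-.025,.1653],6)
s=get_state(); print((s['orientation'].T@np.array([.9963,-.0854,0])).round(4),(s['orientation'].T@np.array([0,0,1.])).round(4))
E
```

```text
pos [ 0.4085 -0.0219  0.2205] t 10.625 tool delta [ 0.0657 -0.0003  0.012 ] per row [ 0.011  -0.0001  0.002 ]
[0.4044 0.0063 0.9145] [-0.9145  0.0116  0.4043]
```

step_arm(targets=[[0.22,[0.011,0,0.002],0],[0.22,[0.011,0,0.002],0],[0.22,[0.011,0,0.002],0],[0.22,[0.011,0,0.002],0],[0.22,[0.011,0,0.002],0],[0.22,[0.011,0,0.002],0],[0.22,[0,0,0],0]])

```text
t: 11.5
eef_pos: [0.4468, -0.0247, 0.1649]
orientation: [[0.405, 0.092, 0.91], [-0.027, 0.996, -0.088], [-0.914, 0.012, 0.406]]
contact_force: [0.3, -0.5, 0.4]
width: 0.0663
```

```bash
python3 - <<'E'
from h import *
s=get_state(); print(s['orientation'].round(4)); plan([.5059,-.0301,.1640],6)
E
```

```text
[[ 0.4051  0.0916  0.9097]
 [-0.0266  0.9957 -0.0885]
 [-0.9139  0.0116  0.4058]]
pos [ 0.4468 -0.0247  0.1649] t 11.5 tool delta [0.025  0.     0.0539] per row [0.0042 0.     0.009 ]
```

step_arm(targets=[[0.22,[0.004,0,0.009],0],[0.22,[0.004,0,0.009],0],[0.22,[0.004,0,0.009],0],[0.22,[0.004,0,0.009],0],[0.22,[0.004,0,0.009],0],[0.22,[0.004,0,0.009],0],[0.22,[0,0,0],0],[0.22,[0,0,0],0]])

```text
t: 12.5
eef_pos: [0.5052, -0.0301, 0.1656]
orientation: [[0.406, 0.092, 0.909], [-0.027, 0.996, -0.088], [-0.914, 0.012, 0.406]]
contact_force: [-0.7, -0.8, -0.4]
width: 0.067
```

```bash
python3 - <<'E'
from h import *
plan([.5059,-.0301,.1625],1); print(get_state()['contact_force'])
d=snap('wrist','w3');W=pts(d);s=get_state();R=s['orientation']
print(W[340:420:6,320].round(3).tolist())
E
```

```text
pos [ 0.5052 -0.0301  0.1656] t 12.5 tool delta [ 0.0031  0.     -0.0007] per row [ 0.0031  0.     -0.0007]
[-0.70829483 -0.75259803 -0.37527546]
[[0.591, -0.036, 0.01], [0.595, -0.037, 0.01], [0.589, -0.036, 0.017], [0.588, -0.036, 0.021], [0.589, -0.036, 0.023], [0.589, -0.036, 0.025], [0.589, -0.036, 0.028], [0.589, -0.036, 0.031], [0.588, -0.036, 0.034], [0.589, -0.036, 0.036], [0.589, -0.036, 0.038], [0.589, -0.036, 0.04], [0.588, -0.036, 0.043], [0.589, -0.036, 0.044]]
```

View pics/w3.png

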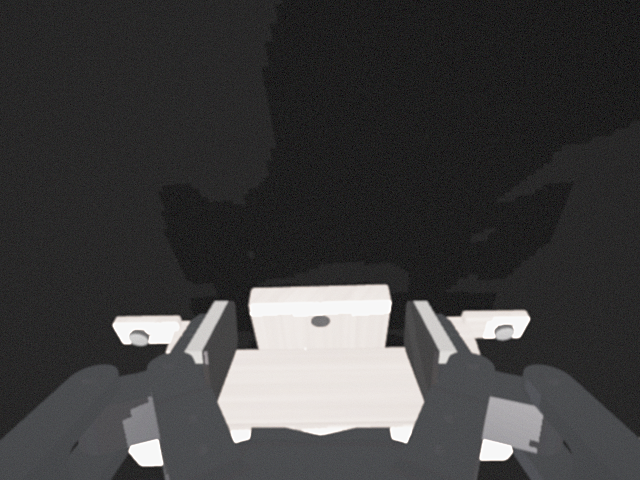

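The plate (250–390) is centred between the pads (232–410). Lower by 3 mm and close.

step_arm(grip_force=60, targets=[[0.22,[0.0015,0,-0.0005],0],[0.22,[0.0015,0,-0.0005],0],[0.4,[0,0,0],0],[0.4,[0,0,0],0],[0.4,[0,0,0],0],[0.4,[0,0,0],0]])

```text
t: 13.3
eef_pos: [0.5055, -0.0301, 0.163]
orientation: [[0.406, 0.092, 0.909], [-0.027, 0.996, -0.089], [-0.913, 0.012, 0.407]]
contact_force: [-12.4, 0.2, 17.3]
width: 0.052
```

```bash
python3 - <<'E'
from h import *
d=snap('wrist','w4');W=pts(d);s=get_state();R=s['orientation'];T=(W-s['eef_pos'])@R;print(s['eef_pos'],s['contact_force'],s['width'])
c=d['frame'][260:440,140:500];cv2.imwrite('pics/w4z.png',cv2.resize(c,None,fx=2.2,fy=2.2))
m=(T[...,0]>.1)&(T[...,0]<.2)&(abs(T[...,1])<.08)&(abs(T[...,2])<.05)&(d['frame'].max(2)<100)
p=T[m];q=W[m]
for sg in(-1,1):
    k=p[:,1]*sg>.015;i=np.argsort(-p[k][:,0])[5:25:4]; print(p[k][i].round(4).tolist(),q[k][i].round(4).tolist())
for v in range(270,330,5): print(v,W[v,320].round(4).tolist())
E
```

```text
[ 0.50550862 -0.03012801  0.16296244] [-12.79242417   0.65619751  16.33684637] 0.052248802201136334
[[0.1947, -0.079, 0.0403], [0.1945, -0.0791, 0.0384], [0.1941, -0.0797, 0.0364], [0.1937, -0.077, 0.0361], [0.1935, -0.0769, 0.0354]] [[0.614, -0.1175, 0.0005], [0.6121, -0.1175, 0.0], [0.6102, -0.1179, -0.0005], [0.6099, -0.1152, -0.0001], [0.6093, -0.115, -0.0003]]
[[0.1948, 0.0799, 0.0333], [0.1946, 0.0791, 0.0321], [0.1942, 0.078, 0.0324], [0.1937, 0.0788, 0.0326], [0.1935, 0.0799, 0.0308]] [[0.6223, 0.0412, -0.0005], [0.621, 0.0406, -0.0008], [0.6209, 0.0395, -0.0003], [0.6211, 0.0403, 0.0002], [0.6194, 0.0416, -0.0003]]
270 [0.5563, -0.033, 0.0003]
275 [0.5596, -0.0333, -0.0003]
280 [0.5623, -0.0335, -0.0001]
285 [0.5651, -0.0338, -0.0001]
290 [0.5686, -0.0341, -0.0006]
295 [0.5671, -0.034, 0.0034]
300 [0.5675, -0.0341, 0.0056]
305 [0.5672, -0.0341, 0.0084]
310 [0.5687, -0.0342, 0.0096]
315 [0.5725, -0.0346, 0.0091]
320 [0.5744, -0.0348, 0.01]
325 [0.5774, -0.035, 0.0102]
```

View pics/w4z.png

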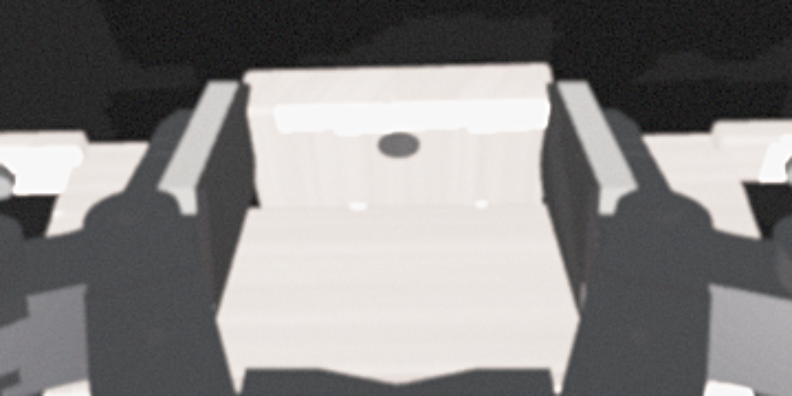

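```bash
python3 - <<'E'
from h import *
d=load('w4');W=pts(d);s=get_state();R=s['orientation'];T=(W-s['eef_pos'])@R
for v in (298,303,310,320,330,345):
  for u in (225,232,238,243,247,250,255,392,398,405,412): print((u,v),T[v,u].round(4).tolist(),W[v,u,2].round(4),d['frame'][v,u].max(),end=' ')
  print()
E
```

```text
(225, 298) [0.1741, -0.0387, -0.0057] 0.0012 43 (232, 298) [0.1768, -0.0365, -0.0044] -0.0007 36 (238, 298) [0.1662, -0.0315, -0.0094] 0.007 196 (243, 298) [0.1659, -0.0296, -0.0096] 0.0072 193 (247, 298) [0.1655, -0.028, -0.0098] 0.0075 165 (250, 298) [0.1647, -0.0266, -0.0101] 0.0081 81 (255, 298) [0.1713, -0.026, -0.007] 0.0033 239 (392, 298) [0.1661, 0.0276, -0.0095] 0.0077 81 (398, 298) [0.1659, 0.0298, -0.0096] 0.0078 192 (405, 298) [0.1656, 0.0324, -0.0098] 0.0081 188 (412, 298) [0.1774, 0.0382, -0.0042] -0.0003 35 
(225, 303) [0.1766, -0.0395, -0.0022] 0.0003 29 (232, 303) [0.1604, -0.0325, -0.0101] 0.0119 153 (238, 303) [0.1612, -0.0305, -0.0098] 0.0114 211 (243, 303) [0.1614, -0.0287, -0.0097] 0.0113 209 (247, 303) [0.161, -0.0271, -0.0099] 0.0116 80 (250, 303) [0.1607, -0.0259, -0.01] 0.0118 69 (255, 303) [0.1679, -0.0254, -0.0065] 0.0067 237 (392, 303) [0.1616, 0.0268, -0.0096] 0.0117 72 (398, 303) [0.1614, 0.0289, -0.0097] 0.0119 212 (405, 303) [0.1619, 0.0317, -0.0095] 0.0116 211 (412, 303) [0.1781, 0.0385, -0.0016] 0.0001 29 
(225, 310) [0.1629, -0.036, -0.006] 0.0113 
[... 1335 characters left out ...]
392, 330) [0.1565, 0.0263, -0.0012] 0.0198 78 (398, 330) [0.1465, 0.0262, -0.007] 0.0266 69 (405, 330) [0.1418, 0.0274, -0.0097] 0.0298 82 (412, 330) [0.1413, 0.0296, -0.01] 0.0302 209 
(225, 345) [0.1322, -0.0284, -0.0101] 0.0378 219 (232, 345) [0.1323, -0.0263, -0.01] 0.0377 77 (238, 345) [0.1385, -0.026, -0.0062] 0.0337 73 (243, 345) [0.1451, -0.026, -0.0021] 0.0293 69 (247, 345) [0.1507, -0.0258, 0.0014] 0.0256 71 (250, 345) [0.1563, -0.026, 0.0049] 0.0219 69 (255, 345) [0.1665, -0.0261, 0.0113] 0.0152 92 (392, 345) [0.156, 0.0265, 0.0047] 0.0227 76 (398, 345) [0.1455, 0.0263, -0.0019] 0.0296 74 (405, 345) [0.1358, 0.0263, -0.0079] 0.036 72 (412, 345) [0.1337, 0.0279, -0.0092] 0.0374 123
```

The pads closed to 52 mm, so they ride on the plate's top edges. The tips are about 5 mm too high: the measured tip is at 0.167, not 0.1705. I'll open, lower 5 mm and close again.

step_arm(grip_force=60, targets=[[0.22,[0,0,0],0],[0.22,[0,0,0],0],[0.22,[0.0015,0,-0.0007],0],[0.22,[0.0015,0,-0.0007],0],[0.22,[0.0015,0,-0.0006],0],[0.22,[0,0,0],0]])

```text
t: 14.1
eef_pos: [0.5058, -0.03, 0.1575]
orientation: [[0.406, 0.092, 0.909], [-0.027, 0.996, -0.088], [-0.914, 0.012, 0.407]]
contact_force: [-0.2, -1.1, -0.4]
width: 0.0663
```

```bash
python3 - <<'E'
from h import *
d=snap('wrist','w5');W=pts(d);s=get_state();R=s['orientation'];T=(W-s['eef_pos'])@R;print(s['eef_pos'],s['contact_force'],s['width'])
for v in (290,292,294,296,298,300,302):
  print(v,[(W[v,u,2].round(4),d['frame'][v,u].max(),T[v,u,0].round(4)) for u in (225,230,415,420)])
print([W[v,320].round(4).tolist() for v in range(285,320,5)])
E
```

```text
[ 0.5058351  -0.03004174  0.1576199 ] [0.45557158 0.23691788 0.4592778 ] 0.06623245072518895
290 [(np.float64(-0.0007), np.uint8(30), np.float64(0.1674)), (np.float64(-0.0006), np.uint8(21), np.float64(0.1672)), (np.float64(0.0005), np.uint8(31), np.float64(0.1668)), (np.float64(-0.0001), np.uint8(35), np.float64(0.1676))]
292 [(np.float64(0.0003), np.uint8(30), np.float64(0.1664)), (np.float64(0.0003), np.uint8(32), np.float64(0.1664)), (np.float64(0.0004), np.uint8(33), np.float64(0.1674)), (np.float64(-0.001), np.uint8(30), np.float64(0.1694))]
294 [(np.float64(-0.0002), np.uint8(32), np.float64(0.1675)), (np.float64(0.0), np.uint8(28), np.float64(0.1673)), (np.float64(-0.0003), np.uint8(34), np.float64(0.1688)), (np.float64(-0.0007), np.uint8(33), np.float64(0.1694))]
296 [(np.float64(-0.0002), np.uint8(38), np.float64(0.168)), (np.float64(0.0001), np.uint8(30), np.float64(0.1677)), (np.float64(-0.0008), np.uint8(30), np.float64(0.17)), (np.float64(-0.0001), np.uint8(36), np.float64(0.1691))]
298 [(np.float64(0.0003), np.uint8(29), np.float64(0.1678)), (np.float64(-0.0007), np.uint8(35), np.float64(0.1692)), (np.float64(0.0001), np.uint8(22), np.float64(0.1692)), (np.float64(-0.0001), np.uint8(32), np.float64(0.1696))]
300 [(np.float64(-0.0001), np.uint8(105), np.float64(0.1688)), (np.float64(-0.0006), np.uint8(48), np.float64(0.1696)), (np.float64(-0.0001), np.uint8(103), np.float64(0.1701)), (np.float64(-0.0004), np.uint8(106), np.float64(0.1705))]
302 [(np.float64(0.0053), np.uint8(204), np.float64(0.1619)), (np.float64(0.0052), np.uint8(72), np.float64(0.162)), (np.float64(0.0061), np.uint8(196), np.float64(0.1618)), (np.float64(0.0058), np.uint8(206), np.float64(0.1623))]
[[0.5583, -0.0331, 0.0009], [0.5619, -0.0334, 0.0002], [0.5654, -0.0337, -0.0004], [0.5682, -0.034, -0.0002], [0.5666, -0.0339, 0.0036], [0.5678, -0.034, 0.0051], [0.5682, -0.0341, 0.0072]]
```

step_arm(grip_force=60, targets=[[0.45,[0,0,0],0],[0.45,[0,0,0],0],[0.45,[0,0,0],0],[0.45,[0,0,0],0]])

```text
t: 14.65
eef_pos: [0.5059, -0.0301, 0.1582]
orientation: [[0.407, 0.092, 0.909], [-0.027, 0.996, -0.088], [-0.913, 0.011, 0.408]]
contact_force: [-7.7, -0.1, 12.6]
width: 0.0537
```

```bash
python3 - <<'E'
from h import *
d=snap('wrist','w6');W=pts(d);s=get_state();print(s['eef_pos'],s['contact_force'],s['width'])
c=d['frame'][260:440,140:500];cv2.imwrite('pics/w6z.png',cv2.resize(c,None,fx=2.2,fy=2.2))
print([W[v,320].round(4).tolist() for v in range(285,320,5)])
E
```

```text
[ 0.5058888  -0.03010878  0.15823451] [-8.40870249  1.25310413 13.2708865 ] 0.053705353219741826
[[0.5602, -0.0333, 0.0002], [0.5638, -0.0337, -0.0006], [0.5656, -0.0338, 0.0004], [0.5681, -0.0341, 0.0008], [0.5679, -0.0341, 0.0035], [0.5678, -0.0341, 0.0061], [0.5672, -0.0341, 0.0089]]
```

View pics/w6z.png

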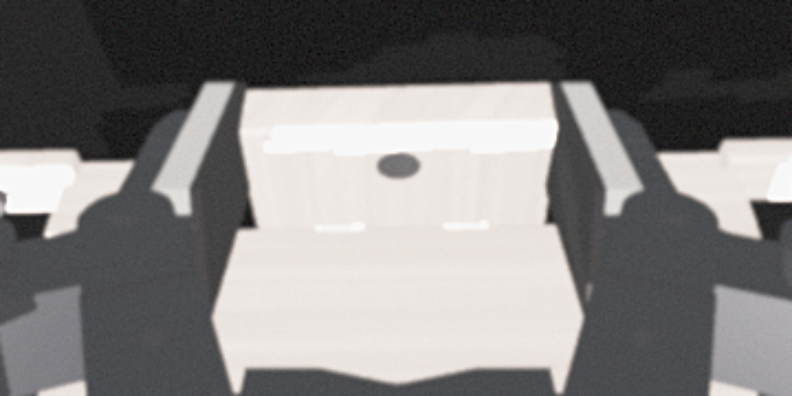

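step_arm(grip_force=100, targets=[[0.6,[-0.0007,0,0.0003],0],[0.6,[0,0,0],0],[0.6,[0,0,0],0],[0.6,[0,0,0],0]])

```text
t: 15.2
eef_pos: [0.5059, -0.0301, 0.1587]
orientation: [[0.407, 0.092, 0.909], [-0.027, 0.996, -0.088], [-0.913, 0.011, 0.407]]
contact_force: [-5.6, -0.9, 8.6]
width: 0.0522
```

```bash
python3 - <<'E'
from h import *
d=snap('wrist','w7');W=pts(d);s=get_state();R=s['orientation'];T=(W-s['eef_pos'])@R;print(s['eef_pos'],s['contact_force'],s['width'])
print([W[v,320].round(4).tolist() for v in range(285,320,5)])
for v in (298,300,303,308,315,322,330,345):
  print(v,[(u,T[v,u].round(4).tolist(),W[v,u,2].round(4).tolist(),int(d['frame'][v,u].max())) for u in (238,244,248,251,255)])
E
```

```text
[ 0.50585503 -0.03013605  0.15869818] [-5.08223732 -1.0135606   8.89127921] 0.05224685911377096
[[0.5611, -0.0335, -0.0002], [0.5637, -0.0337, -0.0], [0.567, -0.034, -0.0004], [0.5682, -0.0341, 0.0012], [0.5685, -0.0342, 0.0034], [0.5676, -0.0341, 0.0066], [0.5681, -0.0342, 0.0086]]
298 [(238, [0.1659, -0.0315, -0.0096], 0.0029, 194), (244, [0.1659, -0.0292, -0.0096], 0.0029, 191), (248, [0.1654, -0.0275, -0.0099], 0.0034, 132), (251, [0.1657, -0.0264, -0.0097], 0.0031, 67), (255, [0.1698, -0.0257, -0.0078], 0.0002, 45)]
300 [(238, [0.1626, -0.0307, -0.0103], 0.0057, 212), (244, [0.1642, -0.0288, -0.0096], 0.0045, 215), (248, [0.1635, -0.0272, -0.0099], 0.005, 117), (251, [0.1633, -0.026, -0.01], 0.0052, 71), (255, [0.1698, -0.0257, -0.0069], 0.0005, 165)]
303 [(238, [0.1612, -0.0305, -0.0098], 0.0072, 209), (244, [0.1611, -0.0282, -0.0098], 0.0073, 210), (248, [0.1611, -0.0268, -0.0098], 0.0072, 74), (251, [0.1637, -0.0262, -0.0085], 0.0054, 65), (255, [0.168, -0.0254, -0.0065], 0.0024, 239)]
308 [(238, [0.1572, -0.0297, -0.0098], 0.0108, 210), (244, [0.1575, -0.0276, -0.0096], 0.01
[... 389 characters left out ...]
]
322 [(238, [0.1473, -0.0276, -0.0095], 0.02, 150), (244, [0.1494, -0.0261, -0.0084], 0.0186, 67), (248, [0.1552, -0.0259, -0.0052], 0.0145, 71), (251, [0.1608, -0.026, -0.0022], 0.0107, 160), (255, [0.1607, -0.0245, -0.0022], 0.0107, 240)]
330 [(238, [0.1413, -0.0264, -0.0099], 0.0253, 74), (244, [0.1474, -0.0258, -0.0064], 0.0212, 69), (248, [0.1543, -0.0259, -0.0025], 0.0165, 71), (251, [nan, nan, nan], nan, 73), (255, [0.1628, -0.025, 0.0024], 0.0107, 240)]
345 [(238, [0.1372, -0.0257, -0.007], 0.0303, 68), (244, [0.1463, -0.0259, -0.0013], 0.0242, 71), (248, [0.1536, -0.0261, 0.0032], 0.0195, 69), (251, [0.1584, -0.026, 0.0062], 0.0163, 69), (255, [0.166, -0.026, 0.0109], 0.0113, 157)]
```

The plate is now between the pads, with 100 N grip and compliant contact. I'll draw gently and check that it follows.

step_arm(targets=[[0.6,[-0.0006,0,-0.0009],0],[0.6,[-0.0006,0,-0.0014],0],[0.6,[-0.0006,0,-0.0014],0],[0.6,[-0.0006,0,-0.0014],0],[0.6,[-0.0006,0,-0.0014],0],[0.6,[-0.0006,0,-0.0014],0],[0.6,[-0.0006,0,-0.0014],0],[0.6,[-0.0006,0,-0.0014],0]])

```text
t: 16.25
eef_pos: [0.4945, -0.029, 0.1588]
orientation: [[0.407, 0.092, 0.909], [-0.027, 0.996, -0.088], [-0.913, 0.012, 0.408]]
contact_force: [6.7, 0.2, -0.3]
width: 0.0521
```

```bash
python3 - <<'E'
from h import *
d=snap('wrist','w8');W=pts(d);s=get_state();print(s['eef_pos'],s['contact_force'],s['width'])
print([W[v,320].round(4).tolist() for v in range(285,325,4)])
E
```

```text
[ 0.4943768  -0.02896581  0.15881904] [ 3.97267639 -0.80543447 -0.24167643] 0.05190210333782547
[[0.5499, -0.0322, -0.0], [0.5518, -0.0324, 0.0003], [0.5546, -0.0327, -0.0002], [0.5568, -0.0329, -0.0], [0.5558, -0.0328, 0.0029], [0.5561, -0.0329, 0.0046], [0.5569, -0.0329, 0.0059], [0.5568, -0.033, 0.0079], [0.5577, -0.0331, 0.0091], [0.5586, -0.0331, 0.0103]]
```

The plate followed by 11 mm. Continuing.

step_arm(targets=[[0.6,[-0.001,0,-0.0022],0],[0.6,[-0.001,0,-0.0022],0],[0.6,[-0.001,0,-0.0022],0],[0.6,[-0.001,0,-0.0022],0],[0.6,[-0.001,0,-0.0022],0],[0.6,[-0.001,0,-0.0022],0],[0.6,[-0.001,0,-0.0022],0],[0.6,[-0.001,0,-0.0022],0],[0.6,[-0.001,0,-0.0022],0],[0.6,[-0.001,0,-0.0022],0],[0.6,[-0.001,0,-0.0022],0],[0.6,[-0.001,0,-0.0022],0],[0.6,[-0.001,0,-0.0022],0],[0.6,[-0.001,0,-0.0022],0]])

```text
t: 18.05
eef_pos: [0.4608, -0.0259, 0.159]
orientation: [[0.407, 0.092, 0.909], [-0.027, 0.996, -0.088], [-0.913, 0.012, 0.408]]
contact_force: [6.1, -0.6, -2.4]
width: 0.0521
```

```bash
python3 - <<'E'
from h import *
d=snap('scene','s1');W=pts(d);s=get_state();print(s['eef_pos'],s['contact_force'],s['width'])
c=d['frame'][130:300,240:440];cv2.imwrite('pics/s1z.png',cv2.resize(c,None,fx=3.5,fy=3.5))
E
```

```text
[ 0.46043972 -0.02585683  0.15893187] [ 4.92647252 -0.06390341 -0.54866098] 0.05206679490709836
```

View pics/s1z.png

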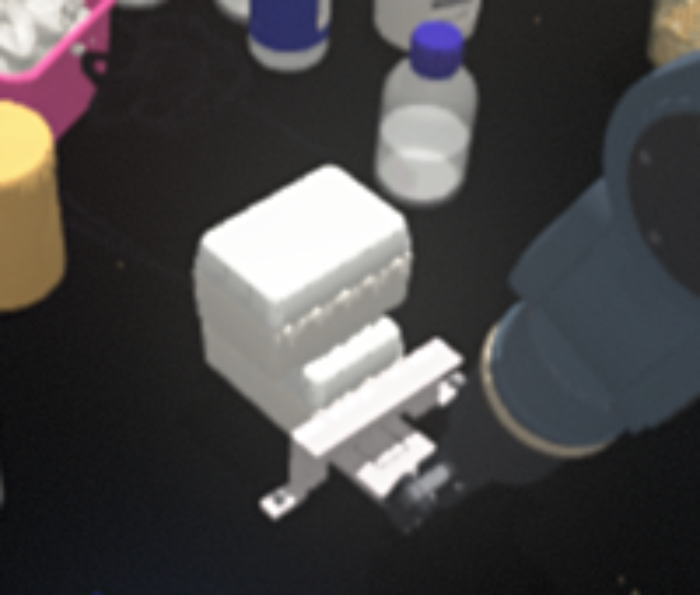

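At 45 mm drawn, the stack at (300,300) in the crop is upright and squared behind the guard. Continuing at the same gentle speed.

step_arm(targets=[[0.6,[-0.001,0,-0.0022],0],[0.6,[-0.001,0,-0.0022],0],[0.6,[-0.001,0,-0.0022],0],[0.6,[-0.001,0,-0.0022],0],[0.6,[-0.001,0,-0.0022],0],[0.6,[-0.001,0,-0.0022],0],[0.6,[-0.001,0,-0.0022],0],[0.6,[-0.001,0,-0.0022],0],[0.6,[-0.001,0,-0.0022],0],[0.6,[-0.001,0,-0.0022],0],[0.6,[-0.001,0,-0.0022],0],[0.6,[-0.001,0,-0.0022],0],[0.6,[-0.001,0,-0.0022],0],[0.6,[-0.001,0,-0.0022],0],[0.6,[-0.001,0,-0.0022],0],[0.6,[-0.001,0,-0.0022],0],[0.6,[-0.001,0,-0.0022],0],[0.6,[-0.001,0,-0.0022],0],[0.6,[-0.001,0,-0.0022],0],[0.6,[-0.001,0,-0.0022],0]])

```text
t: 20.6
eef_pos: [0.4121, -0.0214, 0.1591]
orientation: [[0.406, 0.092, 0.909], [-0.027, 0.996, -0.088], [-0.913, 0.012, 0.407]]
contact_force: [2.0, -0.0, 0.0]
width: 0.0521
```

```bash
cat > top.py <<'E'
from h import *
import sys
d=snap('scene',sys.argv[1]);W=pts(d);s=get_state();print(s['t'],s['eef_pos'],s['contact_force'],s['width'])
x0,y0=.66,-.038
m=(abs(W[...,0]-x0)<.06)&(abs(W[...,1]-y0)<.075)&(W[...,2]>.13)
p=W[m]; A=np.c_[p[:,:2]-[x0,y0],np.ones(len(p))]
k=np.ones(len(p),bool)
for _ in range(4):
    c=np.linalg.lstsq(A[k],p[k,2],rcond=None)[0]; k=abs(A@c-p[:,2])<.004
print('top plane z',c[2].round(4),'slopes x,y',c[:2].round(3),'rect',cv2.minAreaRect((p[:,:2]*1000).astype(np.float32)))
z=W[...,2]
for lo,hi,xa,xb,n in ((.1,.13,.58,.66,'upfront'),(.06,.066,.597,.613,'lofront')):
    q=W[(z>lo)&(z<hi)&(W[...,0]>xa)&(W[...,0]<xb)&(abs(W[...,1]+.035)<.03)]; print(n,np.median(q[:,0]).round(4),len(q))
q=W[(W[...,1]>-.01)&(W[...,1]<.05)&(W[...,0]>.615)&(W[...,0]<.68)]
for lo,hi in((.09,.13),(.02,.06)):
    r=q[(q[:,2]>lo)&(q[:,2]<hi)]; print('left',lo,np.median(r[:,1]).round(4),len(r))
E
python3 top.py s2
```

```text
20.65 [ 0.41190071 -0.02142819  0.15904361] [ 1.20202882 -0.35740036  0.26656252] 0.05162632435888689
top plane z 0.1493 slopes x,y [-0.076 -0.008] rect ((673.68017578125, -37.34440612792969), (118.90194702148438, 83.50028991699219), 85.86076354980469)
upfront 0.633 224
lofront 0.6053 31
left 0.09 0.0197 321
left 0.02 0.0027 185
```

```bash
python3 - <<'E'
from h import *
print(get_state()['joints'].round(2))
E
```

```text
[ -2.85   5.65 -55.11   5.24  -0.37   2.47]
```

step_arm(targets=[[0.6,[-0.001,0,-0.0022],0],[0.6,[-0.001,0,-0.0022],0],[0.6,[-0.001,0,-0.0022],0],[0.6,[-0.001,0,-0.0022],0],[0.6,[-0.001,0,-0.0022],0],[0.6,[-0.001,0,-0.0022],0],[0.6,[-0.001,0,-0.0022],0],[0.6,[-0.001,0,-0.0022],0],[0.6,[-0.001,0,-0.0022],0],[0.6,[-0.001,0,-0.0022],0]])

```text
t: 21.9
eef_pos: [0.3881, -0.0192, 0.1593]
orientation: [[0.406, 0.092, 0.909], [-0.027, 0.996, -0.088], [-0.913, 0.012, 0.407]]
contact_force: [1.9, -0.8, -1.0]
width: 0.052
```

```bash
python3 - <<'E'
from h import *
print(get_state()['joints'].round(2))
E
python3 top.py s3
```

```text
[ -2.68   3.03 -58.06   4.89  -0.44   2.63]
21.95 [ 0.38783758 -0.01922117  0.15923491] [ 0.86904857 -0.90254062 -1.24942357] 0.05222173705008466
top plane z 0.148 slopes x,y [-0.067 -0.004] rect ((670.4794921875, -37.27298355102539), (119.25057220458984, 82.15642547607422), 85.8701400756836)
upfront 0.63 209
lofront 0.6037 41
left 0.09 0.0199 325
left 0.02 0.003 176
```

step_arm(targets=[[0.6,[-0.001,0,-0.0022],0],[0.6,[-0.001,0,-0.0022],0],[0.6,[-0.001,0,-0.0022],0],[0.6,[-0.001,0,-0.0022],0],[0.6,[-0.001,0,-0.0022],0],[0.6,[-0.001,0,-0.0022],0],[0.6,[-0.001,0,-0.0022],0],[0.6,[-0.001,0,-0.0022],0],[0.6,[-0.001,0,-0.0022],0],[0.6,[-0.001,0,-0.0022],0],[0.6,[-0.001,0,-0.0022],0],[0.6,[-0.001,0,-0.0022],0],[0.6,[-0.001,0,-0.0022],0],[0.6,[-0.001,0,-0.0022],0],[0.6,[0,0,0],0],[0.6,[0,0,0],0]])

```text
t: 23.95
eef_pos: [0.3545, -0.0161, 0.1595]
orientation: [[0.406, 0.092, 0.909], [-0.027, 0.996, -0.088], [-0.913, 0.012, 0.407]]
contact_force: [-1.7, -0.1, -1.9]
width: 0.0522
```

```bash
python3 top.py s4; python3 - <<'E'
from h import *
print(get_state()['joints'].round(2))
d=snap('side','sd4'); cv2.imwrite('pics/sd4z.png',cv2.resize(d['frame'][130:330,240:500],None,fx=3,fy=3))
E
```

```text
24.0 [ 0.35458939 -0.01614734  0.15952797] [ 0.20730772  0.81438876 -1.1498548 ] 0.052156801129933164
top plane z 0.1423 slopes x,y [ 0.007 -0.002] rect ((663.657470703125, -36.555789947509766), (116.22327423095703, 79.68917083740234), 84.83771514892578)
upfront 0.6248 205
lofront 0.6013 38
left 0.09 0.0205 341
left 0.02 0.0032 158
[ -2.38  -0.87 -62.05   4.81  -0.56   2.9 ]
```

View pics/sd4z.png

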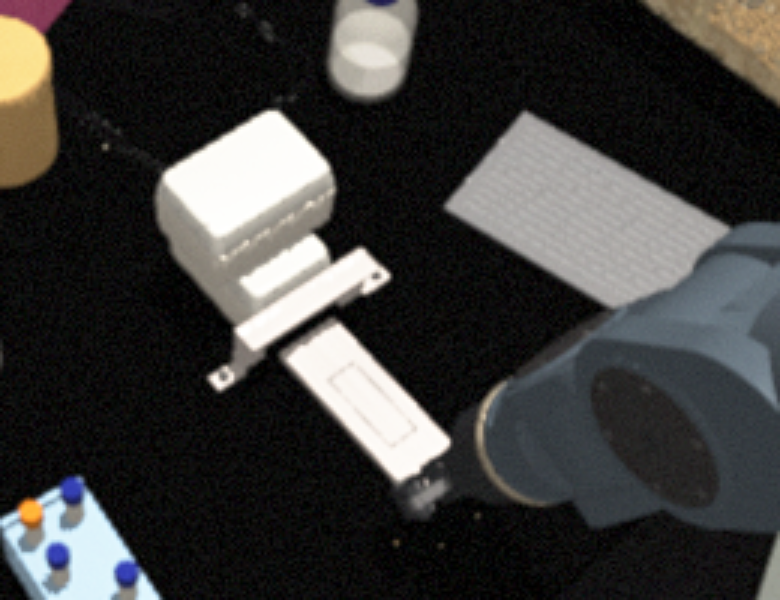

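The plate is drawn clear (151 mm) and the stack is level behind the guard. I'll regrip nearer the plate's middle before lifting.

step_arm(targets=[[0.2,[0,0,0],0],[0.2,[0,0,0],0],[0.2,[0,0,0],0],[0.2,[0.0041,0,0.0093],0],[0.2,[0.0041,0,0.0093],0],[0.2,[0.0041,0,0.0093],0],[0.2,[0.0041,0,0.0093],0],[0.2,[0.0041,0,0.0093],0],[0.2,[0.0041,0,0.0093],0],[0.2,[0,0,0],0]])

```text
t: 25.3
eef_pos: [0.416, -0.0218, 0.1599]
orientation: [[0.406, 0.092, 0.909], [-0.027, 0.996, -0.088], [-0.913, 0.012, 0.407]]
contact_force: [-0.4, 0.7, -0.5]
width: 0.0683
```

```bash
python3 - <<'E'
from h import *
s=get_state();print(s['eef_pos'],s['contact_force'],s['width'])
d=snap('wrist','w9')
E
```

```text
[ 0.41604327 -0.02178766  0.1598503 ] [-0.38672745  0.74459767 -0.48777125] 0.068289552727884
```

View pics/w9.png

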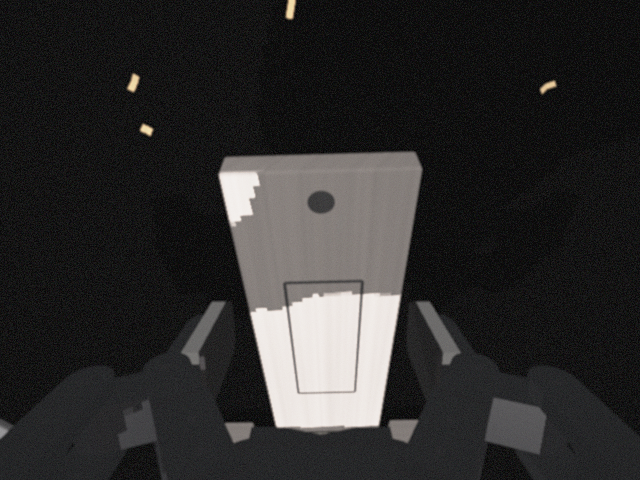

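The plate (220–420 at its front end) is straight and centred between the pads near its middle. Now grip and lift.

step_arm(grip_force=100, targets=[[0.2,[0.001,0,-0.0004],0],[0.6,[0,0,0],0],[0.6,[0,0,0],0],[0.6,[0,0,0],0],[0.6,[0,0,0],0],[0.6,[0,0,0],0],[0.6,[-0.0045,0,0.002],0],[0.6,[-0.0045,0,0.002],0],[0.6,[-0.0045,0,0.002],0],[0.6,[-0.0045,0,0.002],0],[0.6,[0,0,0],0]])

```text
t: 26.72
eef_pos: [0.4155, -0.022, 0.1789]
orientation: [[0.407, 0.092, 0.909], [-0.027, 0.996, -0.088], [-0.913, 0.012, 0.408]]
contact_force: [0.3, -0.0, -2.3]
width: 0.0524
```

```bash
python3 - <<'E'
from h import *
s=get_state();print(s['eef_pos'],s['contact_force'],s['width'],s['joints'].round(1))
d=snap('wrist','w10');W=pts(d)
p=W[150:330,255:390].reshape(-1,3);p=p[(p[:,2]>.012)&(p[:,2]<.06)]
A=np.c_[p[:,:2],np.ones(len(p))];k=np.ones(len(p),bool)
for _ in range(4):
    c=np.linalg.lstsq(A[k],p[k,2],rcond=None)[0];k=abs(A@c-p[:,2])<.002
print(c[:2],k.sum(),p[k,2].min(),p[k,2].max(),p[k].mean(0))
m=(W[...,2]>.014)&(W[...,2]<.06)&(d['frame'].min(2)>70)
q=W[m];print(cv2.minAreaRect((q[:,:2]*1000).astype(np.float32)))
E
```

```text
[ 0.41553703 -0.02197747  0.17887059] [ 0.34851141 -0.04267423 -2.2550493 ] 0.052441936025324966 [ -2.9   3.5 -53.2   9.2  -0.3   2.4]
[-0.00530734 -0.00095893] 20928 0.027883029253277992 0.031842821017317405 [ 0.44672834 -0.02237571  0.02974654]
((503.2037353515625, -28.46495819091797), (95.13542175292969, 175.57960510253906), 85.1725845336914)
```

View pics/w10.png

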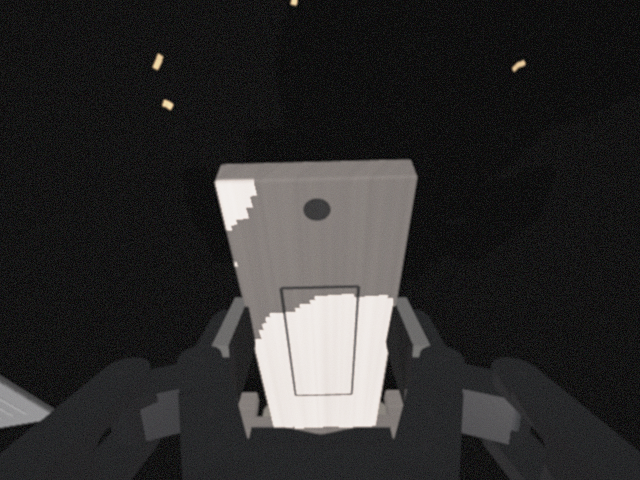

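The plate is level (slope 0.5%), 20 mm up. I'll back off 30 mm from the guard, then carry it to the right over the mat.

step_arm(targets=[[0.6,[-0.004,-0.001,-0.009],0],[0.6,[-0.004,-0.001,-0.009],0],[0.6,[-0.004,-0.001,-0.009],0],[0.6,[0,-0.01,0.001],0],[0.6,[0.0005,-0.019,0.0017],0],[0.6,[0.0005,-0.019,0.0017],0],[0.6,[0.0005,-0.019,0.0017],0],[0.6,[0.0005,-0.019,0.0017],0],[0.6,[0.0005,-0.019,0.0017],0],[0.6,[0.0005,-0.019,0.0017],0],[0.6,[0.0005,-0.019,0.0017],0],[0.6,[0.0005,-0.019,0.0017],0],[0.6,[0.0005,-0.019,0.0017],0],[0.6,[0.0005,-0.019,0.0017],0],[0.6,[0.0005,-0.019,0.0017],0],[0.6,[0.0005,-0.019,0.0017],0],[0.6,[0.0005,-0.019,0.0017],0],[0.6,[0,-0.008,0.001],0],[0.6,[0,0,0],0]])

```text
t: 29.15
eef_pos: [0.3859, -0.2888, 0.1791]
orientation: [[0.406, 0.092, 0.909], [-0.027, 0.996, -0.089], [-0.913, 0.012, 0.407]]
contact_force: [-0.1, 0.3, -2.8]
width: 0.0525
```

```bash
python3 - <<'E'
from h import *
s=get_state();print(s['eef_pos'],s['orientation'].round(3),s['contact_force'],s['width'],s['joints'].round(1))
for n,f in(('wrist','w11'),('side','sd5'),('scene','s5')): snap(n,f)
a=load('sd5')['frame'][150:390,300:620];cv2.imwrite('pics/sd5z.png',cv2.resize(a,None,fx=2.4,fy=2.4))
E
```

```text
[ 0.38588511 -0.28883943  0.17907804] [[ 0.406  0.092  0.909]
 [-0.027  0.996 -0.089]
 [-0.913  0.012  0.407]] [-0.07767611  0.31037802 -2.82696653] 0.05252389169259525 [-41.   12.1 -41.7  16.7  14.2 -33.1]
```

View pics/sd5z.png

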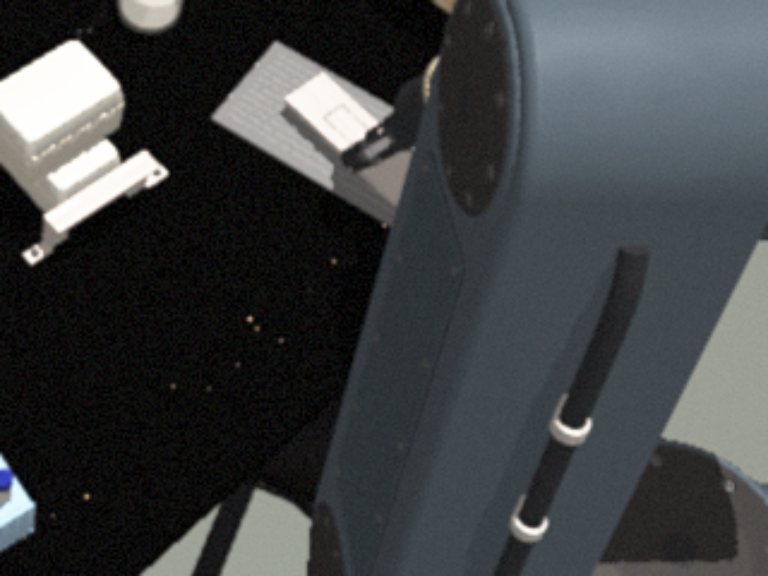

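View pics/w11.png

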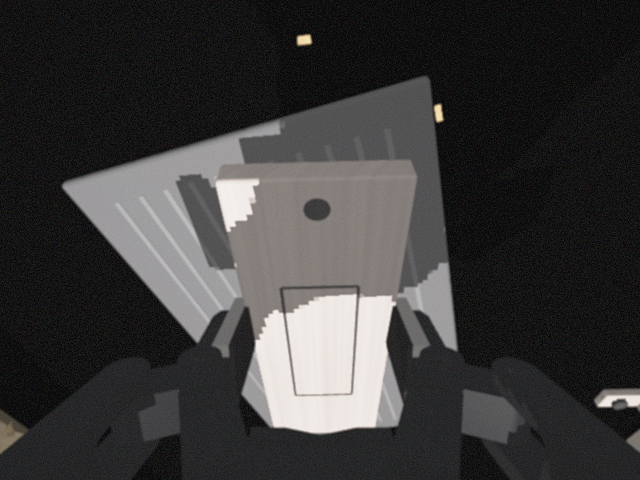

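```bash
python3 - <<'E'
from h import *
d=load('w11');W=pts(d)
L=ray(d,429,77,.004)[:2];Rr=ray(d,64,185,.004)[:2];E=ray(d,446,240,.004)[:2]
print('mat L',L,'R',Rr,'width',np.linalg.norm(L-Rr),'left edge dir',np.degrees(np.arctan2(*(E-L)[::-1])))
y=(L-Rr)/np.linalg.norm(L-Rr);x=np.array([y[1],-y[0]]);print('yaw',np.degrees(np.arctan2(x[1],x[0])))
mc=(L+Rr)/2+.115*x;print('mat center',mc)
z=np.nanmedian(W[185:280,300:330,2]);print('plate top z',z)
pl=ray(d,415,180,z)[:2];pr=ray(d,218,181,z)[:2];print('plate',pl,pr,np.linalg.norm(pl-pr))
u=(pl-pr)/np.linalg.norm(pl-pr);gx=np.array([u[1],-u[0]]);gx=np.array([.9963,-.0854])
pc=(pl+pr)/2+.0825*gx
M=np.c_[x,y]
print('plate center',pc,'in mat',(M.T@(pc-mc)).round(4),'yaw meas',np.degrees(np.arctan2(u[0]*-1,u[1])))
print('world shift needed',mc-pc)
E
```

```text
mat L [ 0.37247903 -0.2533979 ] R [ 0.39744401 -0.37871465] width 0.12777925837007545 left edge dir 11.100566561122337
yaw 11.266681311303167
mat center [ 0.49774529 -0.29358805]
plate top z 0.030063874591228473
plate [ 0.39076312 -0.26130821] [ 0.38574545 -0.31507838] 0.054003773568093265
plate center [ 0.47044904 -0.2952388 ] in mat [-0.0271  0.0037] yaw meas -5.331221578750963
world shift needed [0.02729626 0.00165075]
```

The wrist view gives the mat centre as (0.498, -0.294), matching the other cameras. The plate needs +26 mm in x, then about 15.5 mm down.

step_arm(targets=[[0.6,[0.0036,0.001,0.008],0],[0.6,[0.0036,0.001,0.008],0],[0.6,[0.0036,0.001,0.008],0],[0.6,[0,0,0],0],[0.6,[0.0028,0,-0.0012],0],[0.6,[0.0028,0,-0.0012],0],[0.6,[0.0028,0,-0.0012],0],[0.6,[0.0028,0,-0.0012],0],[0.6,[0.0014,0,-0.0006],0],[0.6,[0,0,0],0]])

```text
t: 30.55
eef_pos: [0.4125, -0.2877, 0.1652]
orientation: [[0.406, 0.092, 0.909], [-0.027, 0.996, -0.089], [-0.913, 0.012, 0.407]]
contact_force: [-1.4, -0.2, -2.8]
width: 0.0527
```

```bash
python3 - <<'E'
from h import *
s=get_state();print(s['eef_pos'],s['contact_force'],s['width'])
d=snap('wrist','w12');W=pts(d);print(np.nanmedian(W[185:280,300:330,2]),np.nanmedian(W[190:200,225:400,2]),np.nanmedian(W[345:390,310:330,2]))
E
```

```text
[ 0.41253418 -0.28767954  0.16524505] [-1.41676024 -0.2382522  -2.77888291] 0.05265936466928853
0.016203824132131242 0.01631018013542695 0.015520624548871952
```

Two more mm down until contact, then release.

step_arm(targets=[[0.6,[0.0008,0,-0.0004],0],[0.6,[0.0008,0,-0.0004],0],[0.6,[0,0,0],0]])

```text
t: 30.98
eef_pos: [0.4125, -0.2877, 0.1636]
orientation: [[0.406, 0.092, 0.909], [-0.027, 0.996, -0.088], [-0.913, 0.012, 0.407]]
contact_force: [0.9, 0.8, -2.3]
width: 0.0524
```

step_arm(targets=[[0.6,[0.0006,0,-0.0002],0],[0.6,[0,0,0],0],[0.4,[0,0,0],0],[0.34,[0,0,0],0],[0.3,[0,0,0],0],[0.2,[0,0,0],0],[0.2,[0,0,0],0],[0.2,[-0.003,0,0],0],[0.2,[-0.01,0,0],0],[0.2,[-0.02,0,0],0],[0.2,[-0.03,0,0],0],[0.2,[-0.04,0,0],0],[0.2,[-0.03,0,0],0],[0.2,[0,0,0],0]])

```text
t: 32.72
eef_pos: [0.3584, -0.2846, 0.2871]
orientation: [[0.409, 0.092, 0.908], [-0.03, 0.996, -0.088], [-0.912, 0.009, 0.41]]
contact_force: [0.1, -0.4, -0.6]
width: 0.0683
```

```bash
python3 top.py s6; python3 - <<'E'
from h import *
d=snap('wrist','w13');snap('side','sd6')
W=pts(d);m=(W[...,2]>.009)&(W[...,2]<.022)&(d['frame'].min(2)>70)
n,lab,st,_=cv2.connectedComponentsWithStats(m.astype(np.uint8));i=1+np.argmax(st[1:,4]);q=W[lab==i];
r=cv2.minAreaRect((q[:,:2]*1000).astype(np.float32));print(r,cv2.boxPoints(r).round(1).tolist(),np.median(q[:,2]))
A=np.c_[q[:,:2],np.ones(len(q))];c=np.linalg.lstsq(A,q[:,2],rcond=None)[0];print('slope',c[:2])
a=np.radians(11.1);M=np.array([[np.cos(a),-np.sin(a)],[np.sin(a),np.cos(a)]])
print('in mat',((cv2.boxPoints(r)/1000-[.4965,-.2935])@M).round(4).tolist())
E
```

```text
32.775 [ 0.35843722 -0.28434829  0.28561914] [ 0.76124425 -0.38985867 -0.50394752] 0.06823423537826312
top plane z 0.1423 slopes x,y [ 0.007 -0.003] rect ((663.1415405273438, -36.64563751220703), (117.04887390136719, 80.91151428222656), 85.42229461669922)
upfront 0.6247 198
lofront 0.6009 38
left 0.09 0.0204 341
left 0.02 0.0031 162
((495.51373291015625, -293.1546325683594), (56.1827278137207, 166.4273223876953), 86.1028823852539) [[410.6000061035156, -315.5], [576.5999755859375, -326.79998779296875], [580.4000244140625, -270.79998779296875], [414.3999938964844, -259.5]] 0.013806266134347697
slope [ 0.00093567 -0.00117302]
in mat [[-0.0885, -0.0051], [0.0722, -0.0481], [0.0867, 0.0061], [-0.074, 0.0492]]
```

View pics/w13.png

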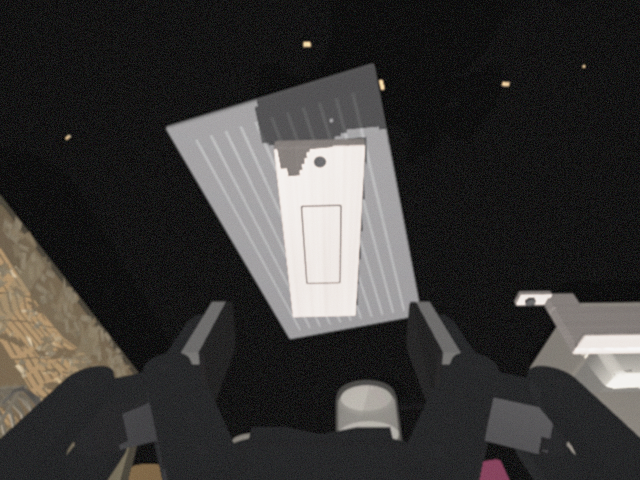

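View pics/s6.png

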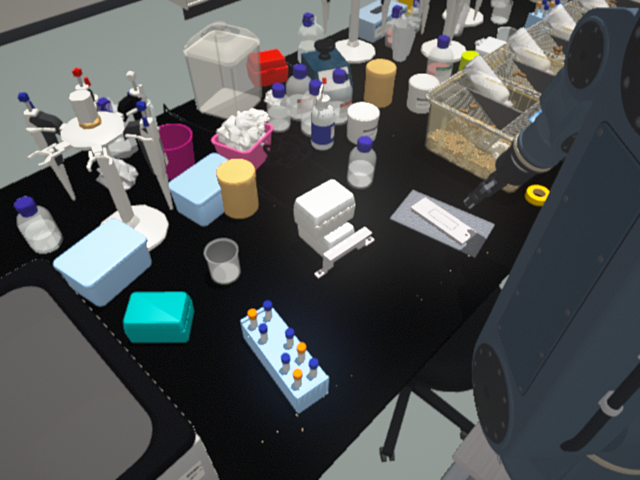

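The plate lies flat inside the mat, at (280–365, 140–317) in the wrist view. In the scene view the stack, rack, beaker and bottle stand where they were. I'm handing in.

```bash
python3 - <<'E'
from plant import *
print(get_state()['t'],get_state()['qvel'].round(2)); print(sign_off())
E
```

```text
32.875 [ 0.28  0.83 -0.43 -0.05  0.05  0.05]
the job is handed in; nothing more can be done
None
```

The plate is out from under the stack and lying flat on the mat. I handed the job in at t = 32.9 s of the 69 s allowed, and sign-off gave no verdict.

**What I did**
- **Lean:** the moves cannot lean the tool, so I leant it 0.42 rad by pushing against the joint limits at full stretch.
- **Grip:** I pinched the plate's end under the lip. The first closure rode up on the plate's top edges, so I opened, lowered the gripper and closed again.
- **Draw:** I pulled the plate about 150 mm at roughly 20 mm/s, until it was clear of the guard and the stack had settled.
- **Placing:** I regripped the plate near its middle, carried it level to the mat and released it.

**Last checks**
- **Plate:** it is flat, with a slope of about 0.001 and its top at z ≈ 0.014 m. Its corners reach at most 89 mm in x and 49 mm in y from the mat's centre; the limits are 117 and 67 mm.
- **Stack:** it stands level (slope under 0.01), with the upper box's top at 0.142 m. Its lower box moved only about 4 mm.
- **Upper box:** it slid back about 6–7 mm on the lower one, within the 20 mm allowed.
- **Bystanders and gripper:** the rack, beaker and bottle look unmoved in the scene picture, though I did not measure them. The gripper was clear, with wrist force near zero.

**Disagreements:** the two fixed cameras differed by 2–5 mm. The width reading was about 52 mm on the 56 mm plate, which I put down to pad compliance.

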